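# Hang a spatula to dry on an S-hook

## Robot

A 6-joint arm with a two-finger parallel gripper is mounted at the origin on the work surface. World frame = base frame: x ahead of the robot, y to its left, z up, the work surface at z = 0. Lengths are in m, angles in rad, forces in N, time in s.
With the tool pointing down it reaches from about 0.275 to 0.75 m from the base axis. Payload 10.2 kg.
Tool frame: the origin (TCP) lies midway between the tips of the shut fingers; the grasp point (between the pads) lies 19 mm behind it; z points along the fingers, y is the direction in which the jaws open and shut (so a half turn about z gives the same grasp; the last joint's range is limited). The gripper opens to 88 mm and grips with 3 to 60 N. Pads are 18 mm wide; open, the fingers measure 123 mm over their backs; the gripper's body (75 mm by 187 mm) begins 45 mm behind the grasp point.
Start: joints at [1.012, 0.313, 1.498, -0, 1.331, -0.223], TCP at [0.173, 0.496, 0.239] pointing down, gripper open.
Joint ranges: [-2.94, 2.94], [-0.97, 2.17], [0.19, 2.56], [-1.23, 4.37], [0.02, 3.11], [-2.88, 2.88]. Speed limits (rad/s): [2.39, 2.39, 3.01, 3.14, 3.14, 3.14].

## Interface

Orientations are given as a unit quaternion [x, y, z, w].
In Python, from cell import ctrl gives the robot as it stands. The module is installed in compiled form; this text tells all that it offers.
- The arm moves only by the tool drive_tool, never from a script. Its argument "increments" is a list of rows, each a list of 2 entries, a list of its own where there are three numbers: the shift along the tool's x, y, z in units of 60 mm (1.0 is 60 mm), then the turn about the tool's z in units of 5 degrees (1.0 is 5 degrees). A call has 1 to 12 rows; each row shifts and turns the commanded pose from where the row before left it, along the tool's axes as they then stand; what a row does not reach is not made up. A row lasts 1/8 s, in which the tool goes at most 62.5 mm and 10.7 degrees, less where a joint would pass 70% of its speed; a pose out of reach is approached as far as the arm can. A call is refused whole if a number of a shift passes 1 or a number of a turn 1, either way. A call with a gripper value outside its range is refused whole. "claw" is the opening, from 0 (shut) to 1 (fully open), set as the call begins (left out, the last holds). The fingers move at their own pace and stop on an object; "grip_force" is the grip in N (left out, the last holds). Time passes only in rows, so rows that do not move let the fingers close. It gives the time, the measured TCP pose, the force and the opening at its end, in the units of the state.
- ctrl.state(): the state, without advancing time (a new reading comes with each control period).
- ctrl.snapshot(name): name is "scene" or "top" or "wrist"; returns a dict with "color" (384x512x3 uint8, red, green, blue), "range_z" (384x512 float32, m along the optical axis (not along the pixel's ray), 0 where there is no reading), "fov_y" (degrees; the focal length in pixels is half the picture's height over the tangent of half this angle, whatever the lens; pixels are square), "cx", "cy" (the principal point, pixels), "rvec" (rotation vector, rad) and "tvec" (3), from world to camera coordinates, as OpenCV has them. Camera axes: x right, y down, z forward; pixel columns grow to the right and rows downward; lengths in m; the calibration is good to about 2 mm. The wrist camera is an equidistant fisheye: a pixel r from the principal point sees the ray r / f radians off the axis. A picture is of the moment at which its call begins.
- ctrl.sign_off(): hands the job in, once; it reports no verdict.
The state is a dict: "clock": time; "q": joint angles; "qvel": joint speeds; "joint_efforts": joint torques, N m; "ee_pos": TCP position; "orientation": TCP orientation; "wrist_force": force on the tool from outside, world axes, zero at the start; "moment": the same for the moment, N m; "opening": finger opening in m.
Only numpy, scipy, OpenCV 4.12 (cv2) and the standard library are available. Lean on these libraries where they do the work, as an engineer would, in place of code of your own. Each camera call takes 0.05 s, during which the arm holds its last target.

## Task

Take the S-hook off the rail of the drying stand and, while the steel spatula still stands in the draining rack, thread the hook's lower bow through the small hole in the hanging eye at the top of its handle, until the eye sits in the bottom of the bow. The eye swivels, so feel for the hole and do not push hard, the thin steel bends. Then lift the spatula out on the hook alone, fingers off it, hang the hook back over the rail with the spatula hanging freely from it, and leave the other tools and the bottle alone.

Things in the scene. Friction and masses are not known exactly. Their poses are not given: they have to be found in the camera images.
- hook: S-hook of 5 mm steel wire, 60 g, 118 mm tall, flat in its x-z plane; starts hanging on the rail with x pointing away from the robot, bottom swung some 6 degrees out. Origin: inside top of the large upper bow, where it rests on the rail; z up. Upper bow: inner radius 22.5 mm, its open end at x = +23, z = -31 mm, its other leg straight down at x = -25 mm and on across to the small lower bow
- hook_grip (a point): middle of the black plastic sleeve on the hook's straight leg, at x = -25, z = -36.5 mm in the hook's frame. Sleeve 11 (x) by 10 (y) by 28 mm (z): grip it across y from above. With the hook on the rail, the rail's axis passes 22 to 25 mm from the leg's middle on the +x side, 31 mm above this point, and the hook's top is 39 mm above it
- hook_tip (a point): middle of the square-cut open end of the lower bow, at x = -17.1, z = -101.4 mm in the hook's frame; the last 8 mm of wire are straight and climb 40 degrees above level, towards -x of the hook; behind them the bow curves down to its bottom with 14.5 mm inner radius about x = 0, z = -93.5 mm
- hook_bottom (a point): wire centre at the lowest point of the lower bow, at x = 0, z = -110.5 mm in the hook's frame; the wire is level there, along x
- hook_bend (a point): wire centre on the closed side of the lower bow, at x = +17, z = -93.5 mm in the hook's frame
- spatula: flat steel spatula, 130 g, 3 mm thick, blade 40, handle 28 mm wide, loose, blade down, in any slot of the rack; the only tool with a hanging eye. Origin: middle of the blade's lower edge. z up the handle, y its width, x the normal of its underside (away from the robot and down). Leans 33 to 37 degrees: pushed at its top from below it gives some 7 mm easily, then stands firm; over 12 N bends it
- rivet (a point): rivet of the spatula's hanging eye, 110 mm up from the blade's edge, 3 mm to the upper side (-x). The eye is a flat steel tab, 28 mm wide, 3 mm thick, with an 8 mm round hole 28 mm from the rivet, 12 mm from the tab's end. It swivels stiffly on the rivet in the handle's plane and starts up to 0.4 rad to either side of straight; its angle is not in the poses: look or feel for the hole
- rack: fixed white draining rack, tray 130 by 236 by 16 mm with a block of three slots 65 mm apart along y, each 42 mm wide, 4.5 mm thick, 50 mm deep, leaning 35 degrees from upright to +x: tools draw out along that lean. Origin: centre of the underside, z up, x away from the robot. Slot floors at x = -30, z = 20 mm; slot mouths at z = 61 mm, highest edge 68 mm; the tools reach up to 142 mm
- stand: drying stand, fixed: white drip tray 150 by 320 by 16 mm with two steel posts at y = -138 and +138 mm that carry a level round steel rail, 10 mm thick, along y. Origin: centre of the underside, z up, x away from the robot
- rail_mid (a point): middle of the rail, on its axis, 290 mm above the work surface
- spoon: steel spoon with a flat foot and a thin round handle, loose in a slot of the rack, no hole; bystander. Same origin and axes as the spatula
- scraper: steel scraper with a black plastic grip, loose in a slot of the rack, no hole; bystander. Same origin and axes as the spatula
- bottle: white reagent bottle, 68 mm wide, 170 mm tall; bystander. Origin: centre of the underside
There are look-alikes about, which are no part of the job. Leave any yellow look-alike of the hook alone.

How it is judged:
On the way, in this order (a step that is already met when the one before it is completed fails the run):
1. the hook is off the rail ((x of hook in the frame of stand above 0.035 m or x of hook in the frame of stand below -0.035 m)), for 0.1 s.
2. the lower bow is threaded through the hole, its bottom in the hole, and begins to bear the spatula while that still stands in its slot (y of hook_bottom in the frame of spatula between -0.0155 and 0.0155 m and z of hook_bottom in the frame of spatula between 0.126 and 0.147 m and ((x of hook_tip in the frame of spatula below -0.008 m and x of hook_bend in the frame of spatula above 0.004 m) or (x of hook_tip in the frame of spatula above 0.004 m and x of hook_bend in the frame of spatula below -0.008 m)) and contact force between hook and spatula above 0.3 N and z of spatula in the frame of rack below 0.045 m), for 0.05 s.
3. the spatula is lifted clear of the rack on the hook (y of hook_bottom in the frame of spatula between -0.0155 and 0.0155 m and z of hook_bottom in the frame of spatula between 0.126 and 0.147 m and ((x of hook_tip in the frame of spatula below -0.008 m and x of hook_bend in the frame of spatula above 0.004 m) or (x of hook_tip in the frame of spatula above 0.004 m and x of hook_bend in the frame of spatula below -0.008 m)) and z of spatula in the frame of rack above 0.075 m), for 0.2 s.
At the end, for the whole second after the job is handed in: The hook's upper bow rests over the rail (inside top within 12 mm of its line, at rail height), the lower bow goes through the eye, its bottom at the hole (126 to 147 mm up the spatula, open end one side, closed side the other), and the spatula hangs within 0.3 rad of upright, slower than 0.3 m/s (y of hook_bottom in the frame of spatula between -0.0155 and 0.0155 m and z of hook_bottom in the frame of spatula between 0.126 and 0.147 m and ((x of hook_tip in the frame of spatula below -0.008 m and x of hook_bend in the frame of spatula above 0.004 m) or (x of hook_tip in the frame of spatula above 0.004 m and x of hook_bend in the frame of spatula below -0.008 m)) and x of hook in the frame of stand between -0.012 and 0.012 m and z of hook in the frame of stand between 0.283 and 0.301 m and y of hook in the frame of stand between -0.135 and 0.135 m and angle between spatula's own z axis and vertical below 0.3 rad and linear speed of each of spatula, hook below 0.3 m/s); the robot touches nothing.
It fails at once if the hook pushes or pulls on the spatula with more than 12 N (contact force between hook and spatula above 12 N).
It fails at once if the fingers touch the spatula (contact force between the fingers and spatula above 1 N).
It fails at once if the spatula falls over (angle between spatula's own z axis and vertical above 1.2 rad).
It fails at once if another tool in the rack or the bottle is disturbed (distance of any of spoon, scraper, bottle from where it was at the start of the episode above 0.02 m).
It also fails if it takes over 72 s, if anything falls off the work surface, if the arm or the gripper's body presses on something with over 40 N, if the wrist force passes 120 N, or if a joint passes its speed limit or range.

## Working session

There is one attempt and no reset: what is moved stays moved. The work goes in short steps, Python scripts to look and compute and a tool call to move; the robot and the scene stay as the last step left them, time stands still between calls to the robot, and variables do not carry over. Pictures are saved under pics/ and viewed, and the job is handed in when it is done.

Besides the shell and the picture viewer there is one more tool, called after "Emit:" as name([rows], argument=value, ...), one row to a line, values as JSON. drive_tool: Moves the arm, as the interface text tells. Its arguments: {"type":"object","properties":{"increments":{"type":"array","items":{"type":"array"}},"claw":{"type":"number"},"grip_force":{"type":"number"}},"required":["increments"]}

```bash
mkdir -p pics; ls; cat > h.py <<'E'
import numpy as np, cv2
from cell import ctrl
from scipy.spatial.transform import Rotation as R
def snap(n):
    s=ctrl.snapshot(n); np.savez('last_'+n+'.npz',**{k:np.array(v) for k,v in s.items()}); return s
def load(n): 
    d=np.load('last_'+n+'.npz'); return {k:d[k] for k in d.files}
def foc(s): return s['color'].shape[0]/2/np.tan(np.radians(float(s['fov_y']))/2)
def cloud(s):
    f=foc(s); Z=s['range_z']; v,u=np.mgrid[:Z.shape[0],:Z.shape[1]]
    Rm=cv2.Rodrigues(np.array(s['rvec'],float))[0]; t=np.array(s['tvec'],float).ravel()
    P=np.stack([(u-s['cx'])/f*Z,(v-s['cy'])/f*Z,Z],-1)
    return (P-t)@Rm
def proj(s,p):
    Rm=cv2.Rodrigues(np.array(s['rvec'],float))[0]; t=np.array(s['tvec'],float).ravel()
    c=np.atleast_2d(p)@Rm.T+t; f=foc(s)
    return np.stack([c[:,0]/c[:,2]*f+s['cx'],c[:,1]/c[:,2]*f+s['cy']],-1)
def ray(s,u,v,fish=False):
    Rm=cv2.Rodrigues(np.array(s['rvec'],float))[0]; t=np.array(s['tvec'],float).ravel(); f=foc(s)
    x=np.array([u-s['cx'],v-s['cy']],float)
    if fish:
        r=np.linalg.norm(x); th=r/f; d=np.array([*(x/r*np.sin(th)),np.cos(th)])
    else: d=np.array([x[0]/f,x[1]/f,1])
    return -Rm.T@t, Rm.T@(d/np.linalg.norm(d))
def save(name,im,crop=None,k=1):
    if crop: a,b,c,d=crop; im=im[c:d,a:b]
    im=cv2.resize(im,None,fx=k,fy=k,interpolation=cv2.INTER_CUBIC if k>1 else cv2.INTER_AREA)
    cv2.imwrite('pics/'+name+'.png',im[:,:,::-1])
E
python3 - <<'E'
from h import *
for n in ['scene','top','wrist']:
    s=snap(n); save(n+'0',s['color']); print(n,s['fov_y'],s['cx'],s['cy'],s['rvec'],s['tvec'],foc(s))
print(ctrl.state())
E
```

```text
pics
scene 55.04525391748806 258.0281327290404 194.32005117712134 [ 1.94498897  1.63373349 -0.56866558] [-0.10163111 -0.30062472  1.22709455] 368.4732118793067
top 43.805721718888584 255.08913159243053 191.5128160680949 [ 2.14864834 -2.13235237  0.14506974] [0.00754011 0.57670994 1.12913106] 477.5461005886645
wrist 65.70646984690485 254.64368453924232 189.84312751086907 [-2.38078633 -1.69333362 -0.22033924] [-0.52501435 -0.03678785  0.38730519] 297.3186396354542
{'clock': 0.15, 'q': array([ 1.01158824e+00,  3.13311556e-01,  1.49819277e+00, -3.64780831e-05,
        1.33101201e+00, -2.23422374e-01]), 'qvel': array([ 0.00098627, -0.00220326, -0.00274408, -0.00095662,  0.0014379 ,
        0.00137083]), 'joint_efforts': array([ 1.20504777e-03, -4.02302170e+01, -2.52312237e+01,  6.94602029e-02,
        3.43983946e-02, -6.22343214e-05]), 'ee_pos': array([0.17293368, 0.49552383, 0.23832389]), 'orientation': array([ 1.67100911e-01,  9.85939690e-01, -4.33687045e-04, -1.59772496e-04]), 'wrist_force': array([ 0.19395384, -0.44296658, -0.23024056]), 'moment': array([-0.00609611,  0.0237297 ,  0.01840257]), 'opening': 0.08776119527485593}
```

View pics/scene0.png

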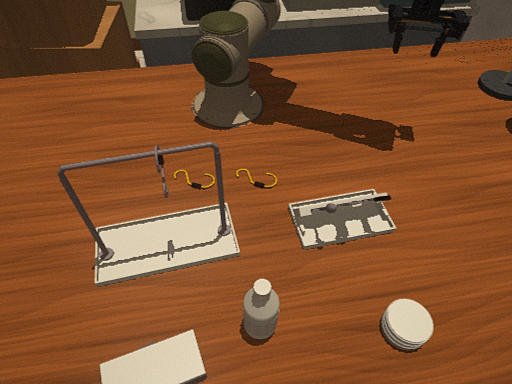

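View pics/top0.png

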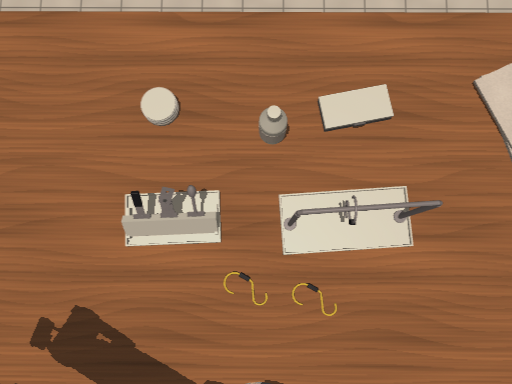

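View pics/wrist0.png

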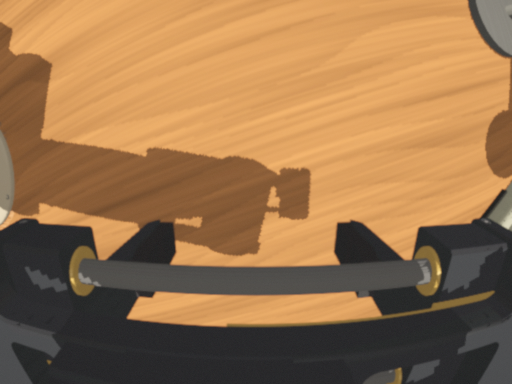

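```bash
python3 - <<'E'
from h import *
s=load('top'); save('top_rack',s['color'],(110,235,170,260),6); save('top_stand',s['color'],(270,450,170,265),4.4)
t=load('scene'); save('sc_stand',t['color'],(50,250,130,290),4);save('sc_rack',t['color'],(280,405,180,255),6)
C=cloud(s)
for n,p in dict(rackTL=(127,194),rackBR=(218,242),post1=(298,215),rail_r=(437,204),railm=(360,208),bottle=(273,114),spoonT=(192,190)).items():
    print(n,C[p[1],p[0]].round(3))
D=cloud(t)
for n,p in dict(rail_l=(66,170),rail_r=(213,148),hooktop=(158,150)).items():
    print(n,D[p[1]-1:p[1]+2,p[0]].round(3))
E
```

```text
rackTL [0.572 0.334 0.018]
rackBR [0.454 0.104 0.007]
post1 [ 0.496 -0.074  0.278]
rail_r [ 0.518 -0.338  0.292]
railm [ 0.509 -0.191  0.295]
bottle [ 0.733 -0.028  0.172]
spoonT [0.565 0.153 0.139]
rail_l [[ 0.527 -0.333  0.29 ]
 [ 0.526 -0.334  0.287]
 [ 0.228 -0.481 -0.002]]
rail_r [[ 0.508 -0.079  0.286]
 [ 0.506 -0.079  0.282]
 [ 0.207 -0.07  -0.001]]
hooktop [[ 0.49  -0.18   0.279]
 [ 0.509 -0.177  0.294]
 [ 0.511 -0.177  0.294]]
```

View pics/top_rack.png

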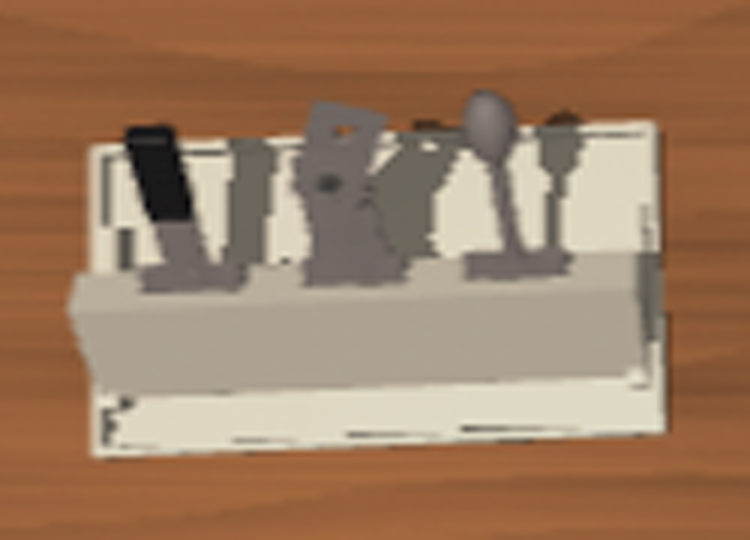

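View pics/top_stand.png

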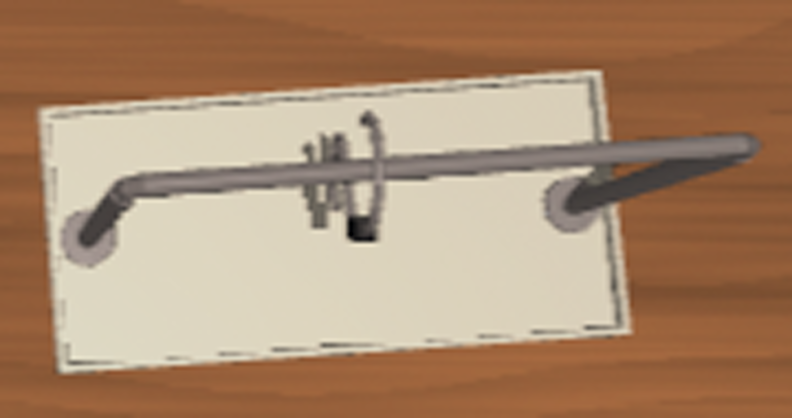

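View pics/sc_stand.png

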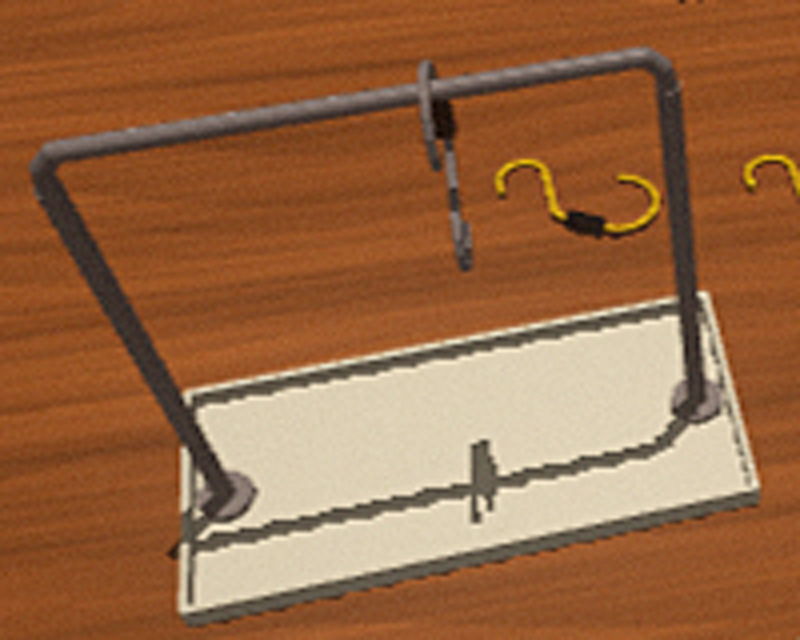

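View pics/sc_rack.png

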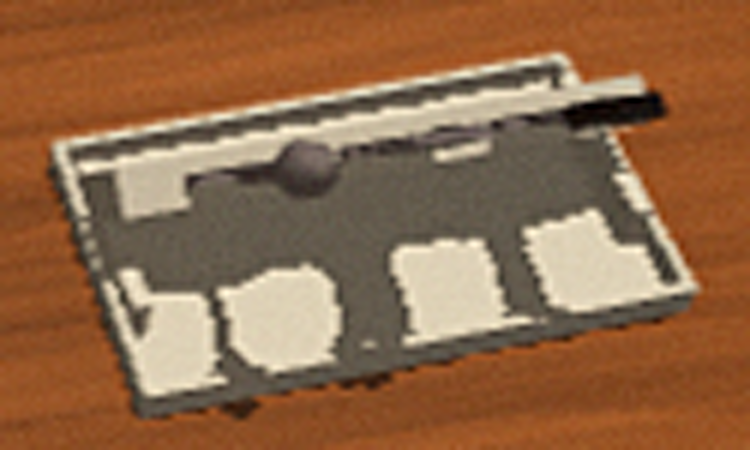

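```bash
python3 - <<'E'
from h import *
st=ctrl.state(); w=load('wrist')
T=R.from_quat(st['orientation']).as_matrix()
Rm=cv2.Rodrigues(w['rvec'])[0]; c=-Rm.T@w['tvec']
print('cam in tool',T.T@(c-st['ee_pos'])); print('cam axes in tool (cols x,y,z)\n',(T.T@Rm.T).round(3)); print(T.round(3))
s=load('top'); C=cloud(s)
for n in ['scene','top']:
    q=load(n); P=cloud(q).reshape(-1,3); col=q['color'].reshape(-1,3)
    m=(abs(P[:,2]-.288)<.012)&(P[:,1]<-.06)&(P[:,1]>-.36)&(P[:,0]>.47)&(P[:,0]<.55)&(abs(P[:,1]+.18)>.03)
    p=P[m]; k=np.polyfit(p[:,1],p[:,0],1); print(n,'rail x(y)=',k,len(p),p[:,2].max(),np.median(p[:,2]),p[:,1].min(),p[:,1].max())
    m=(P[:,2]>.16)&(P[:,2]<.31)&(abs(P[:,1]+.18)<.03)&(P[:,0]>.44)&(P[:,0]<.58)
    m&=~((abs(P[:,0]-np.polyval(k,P[:,1]))<.009)&(abs(P[:,2]-.288)<.01))
    p=P[m]; o=np.argsort(p[:,2]); print('hook pts'); print(np.c_[p,col[m]][o][::max(1,len(p)//30)].round(3))
# spatula pixels top
for u,v in [(167,192),(165,200),(163,195),(160,210),(172,190)]: print(u,v,C[v,u].round(3))
E
```

```text
cam in tool [ 0.06462447  0.00019259 -0.14511672]
cam axes in tool (cols x,y,z)
 [[ 0.001 -0.966 -0.257]
 [ 1.     0.001  0.001]
 [-0.    -0.257  0.966]]
[[-0.944  0.33  -0.   ]
 [ 0.33   0.944 -0.001]
 [ 0.    -0.001 -1.   ]]
scene rail x(y)= [-0.07670571  0.49990933] 758 0.29726105018103416 0.29257095752501755 -0.34939653072831683 -0.06946573026275972
hook pts
[[  0.518  -0.178   0.185 119.     73.     40.   ]
 [  0.528  -0.178   0.188 117.     70.     39.   ]
 [  0.514  -0.181   0.19  105.     97.     88.   ]
 [  0.536  -0.181   0.195  61.     47.     43.   ]
 [  0.537  -0.179   0.204  66.     54.     53.   ]
 [  0.534  -0.18    0.21   92.     74.     72.   ]
 [  0.529  -0.179   0.216  90.     80.     74.   ]
 [  0.53   -0.18    0.217 132.    115.    109.   ]
 [  0.519  -0.178   0.219 134.     76.     34.   ]
 [  0.519  -0.179   0.222  80.     62.     50.   ]
 [  0.521  -0.181   0.224  56.     50.     50.   ]
 [  0.507  -0.182   0.226 125.    106.     97.   ]
 [  0.503  -0.182   0.229 126.    117.    110.   ]
 [  0.496  -0.179   0.232 115.     87.     78.   ]
 [  0.496  -0.18    0
[... 2717 characters left out ...]
e-01 -1.82e-01  2.95e-01  1.27e+02  1.17e+02  1.12e+02]
 [ 4.92e-01 -1.83e-01  2.95e-01  1.50e+02  1.40e+02  1.29e+02]
 [ 4.97e-01 -1.83e-01  2.97e-01  1.35e+02  1.25e+02  1.18e+02]
 [ 5.01e-01 -1.83e-01  2.98e-01  1.37e+02  1.27e+02  1.20e+02]
 [ 5.03e-01 -1.81e-01  2.99e-01  1.53e+02  1.41e+02  1.34e+02]
 [ 5.10e-01 -1.83e-01  2.99e-01  1.47e+02  1.36e+02  1.31e+02]
 [ 5.12e-01 -1.84e-01  3.00e-01  1.16e+02  1.06e+02  1.03e+02]
 [ 5.08e-01 -1.82e-01  3.00e-01  1.53e+02  1.41e+02  1.35e+02]
 [ 5.04e-01 -1.82e-01  3.02e-01  1.50e+02  1.38e+02  1.33e+02]]
167 192 [0.578 0.234 0.014]
165 200 [0.544 0.217 0.118]
163 195 [0.555 0.222 0.122]
160 210 [0.533 0.252 0.006]
172 190 [0.565 0.199 0.134]
```

```bash
cat >> h.py <<'E'
def yaw_of(T): return np.degrees(np.arctan2(-T[0,1],T[1,1]))
def plan(target,yaw=None,step=0.045,dang=4.5):
    st=ctrl.state(); T=R.from_quat(st['orientation']).as_matrix(); p=st['ee_pos']
    y0=yaw_of(T); yaw=y0 if yaw is None else yaw
    d=np.array(target)-p; n=int(np.ceil(max(np.linalg.norm(d)/step,abs(yaw-y0)/dang,1)))
    # rotate such that tool yaw(world) changes by +dy => -dy about tool z
    rows=[]; y=y0
    for i in range(n):
        a=np.radians(y); M=np.array([[-np.cos(a),-np.sin(a),0],[-np.sin(a),np.cos(a),0],[0,0,-1]]).T
        M=np.array([[-np.cos(a),-np.sin(a),0],[-np.sin(a),np.cos(a),0],[0,0,-1]])
        # rows of M = tool axes in world
        rows.append([[round(float(v),2) for v in M@(d/n)/0.06],round(-(yaw-y0)/n/5,2)]); y+=(yaw-y0)/n
    print('now',p.round(4),'yaw',round(y0,2),'rows',n); 
    for r in rows: print(r)
def fcloud(w):
    f=foc(w); Z=w['range_z']; v,u=np.mgrid[:Z.shape[0],:Z.shape[1]]
    x=u-float(w['cx']); y=v-float(w['cy']); r=np.hypot(x,y)+1e-9; th=r/f; k=np.tan(th)/r
    P=np.stack([x*k*Z,y*k*Z,Z],-1); Rm=cv2.Rodrigues(w['rvec'])[0]
    return (P-w['tvec'])@Rm
def fproj(w,p):
    Rm=cv2.Rodrigues(np.array(w['rvec']))[0]; c=np.atleast_2d(p)@Rm.T+w['tvec']; f=foc(w)
    rr=np.hypot(c[:,0],c[:,1]); th=np.arctan2(rr,c[:,2])
    return np.stack([w['cx']+f*th*c[:,0]/rr,w['cy']+f*th*c[:,1]/rr],-1)
E
python3 -c "
from h import *
plan([.575,.21,.215],2.8)"
```

```text
now [0.1729 0.4955 0.2383] yaw -19.24 rows 11
[[-0.72, -0.21, 0.04], np.float64(-0.4)]
[[-0.71, -0.23, 0.04], np.float64(-0.4)]
[[-0.7, -0.26, 0.04], np.float64(-0.4)]
[[-0.69, -0.28, 0.04], np.float64(-0.4)]
[[-0.68, -0.31, 0.04], np.float64(-0.4)]
[[-0.67, -0.33, 0.04], np.float64(-0.4)]
[[-0.66, -0.35, 0.04], np.float64(-0.4)]
[[-0.65, -0.38, 0.04], np.float64(-0.4)]
[[-0.63, -0.4, 0.04], np.float64(-0.4)]
[[-0.62, -0.42, 0.04], np.float64(-0.4)]
[[-0.6, -0.44, 0.04], np.float64(-0.4)]
```

Emit:
drive_tool([
  [[-0.72,-0.21,0.04],-0.4],
  [[-0.71,-0.23,0.04],-0.4],
  [[-0.7,-0.26,0.04],-0.4],
  [[-0.69,-0.28,0.04],-0.4],
  [[-0.68,-0.31,0.04],-0.4],
  [[-0.67,-0.33,0.04],-0.4],
  [[-0.66,-0.35,0.04],-0.4],
  [[-0.65,-0.38,0.04],-0.4],
  [[-0.63,-0.4,0.04],-0.4],
  [[-0.62,-0.42,0.04],-0.4],
  [[-0.6,-0.44,0.04],-0.4],
  [[0,0,0],0],
])

```text
clock: 1.65
ee_pos: [0.5762, 0.2075, 0.2111]
orientation: [-0.023, 1.0, -0.0, -0.001]
wrist_force: [0.9, 0.8, 0.5]
opening: 0.088
```

```bash
python3 - <<'E'
from h import *
w=snap('wrist'); st=ctrl.state(); print(st['ee_pos'],st['qvel'].round(3)); np.savez('wr1.npz',**w); save('wr1',w['color'],None,1.5)
E
```

```text
[0.57510312 0.20877121 0.21150152] [ 0.036 -0.029  0.023  0.004  0.001  0.01 ]
```

View pics/wr1.png

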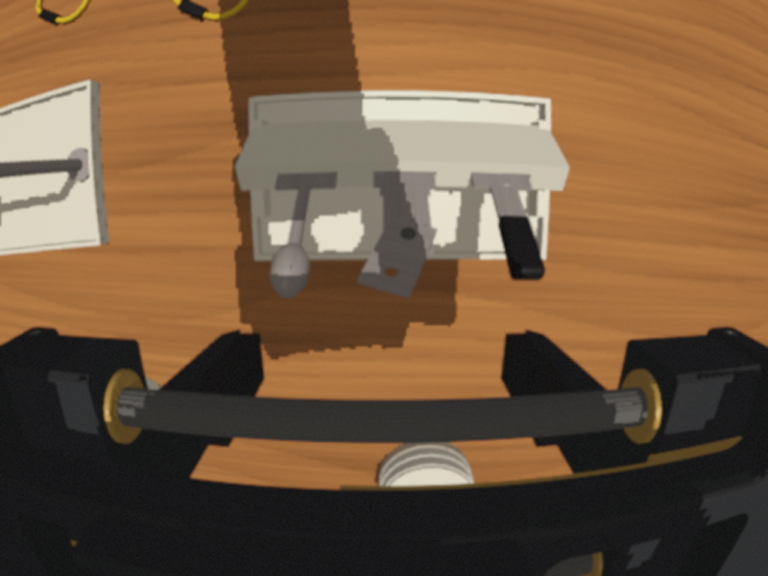

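```bash
python3 - <<'E'
from h import *
w=snap('wrist'); st=ctrl.state(); print(st['ee_pos'],st['qvel'].round(3)); np.savez('wr1.npz',**w); save('wr1c',w['color'],(225,305,105,205),6)
P=fcloud(w)
def pr(l): 
    for u,v in l: print((u,v),P[v,u].round(4),w['color'][v,u])
pr([(255,180),(265,175),(270,180),(275,170),(262,186),(271,165),(265,190),(245,185),(261,181),(272,156),(267,130),(260,150)])
# plane fit in eye region
m=np.zeros(P.shape[:2],bool)
cv2.fillPoly(mm:=np.zeros(P.shape[:2],np.uint8),[np.array([(246,182),(260,168),(280,172),(270,192)])],1)
p=P[(mm>0)&(P[...,2]>.1)&(P[...,2]<.16)]; c=p.mean(0); U,S,V=np.linalg.svd(p-c); n=V[2]; print('plane c',c,'n',n,'rms',S[2]/np.sqrt(len(p)),len(p), 'lean',np.degrees(np.arctan2(-n[2],n[0])))
E
```

```text
[0.57448586 0.20958236 0.21188923] [ 0.024 -0.018  0.01  -0.001 -0.001  0.001]
(255, 180) [0.5634 0.2084 0.1269] [80 66 60]
(265, 175) [0.5589 0.2161 0.1274] [80 75 72]
(270, 180) [0.5618 0.22   0.1314] [84 77 74]
(275, 170) [0.5555 0.2242 0.122 ] [85 79 76]
(262, 186) [0.5658 0.2139 0.1362] [81 74 70]
(271, 165) [0.5525 0.221  0.1171] [84 78 74]
(265, 190) [0.5681 0.2162 0.1389] [81 75 72]
(245, 185) [0.5659 0.2009 0.135 ] [80 74 71]
(261, 181) [ 0.5937  0.2176 -0.0012] [85 56 37]
(272, 156) [0.5458 0.2218 0.1116] [49 48 44]
(267, 130) [0.5262 0.2179 0.0783] [85 79 75]
(260, 150) [0.5424 0.2118 0.1023] [83 77 74]
plane c [0.56135937 0.21578577 0.12986872] n [ 0.80394506  0.05786985 -0.59188125] rms 0.0006819462965270491 452 lean 36.361281425911635
```

View pics/wr1c.png

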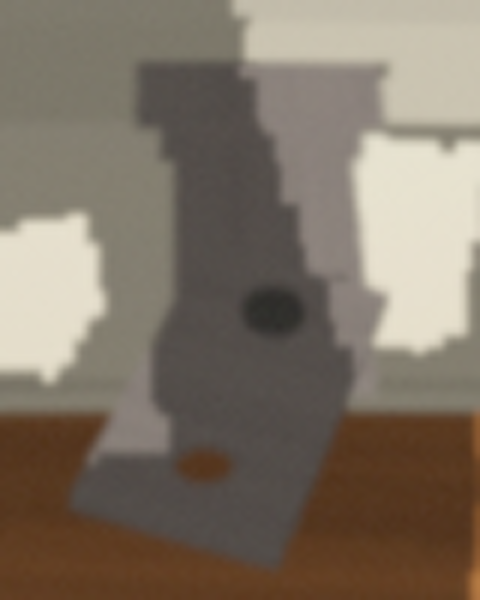

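```bash
python3 - <<'E'
from h import *
plan([.545,.13,.37],2.8)
w=dict(np.load('wr1.npz'))
c0=np.array([0.56135937,0.21578577,0.12986872]);n=np.array([0.80394506,0.05786985,-0.59188125])
for u,v in [(258.6,182.1),(270.1,156.4)]:
    o,d=ray(w,u,v,True); print(o+d*((c0-o)@n)/(d@n))
E
```

```text
now [0.5745 0.2096 0.2119] yaw 2.73 rows 4
[[0.14, -0.33, -0.66], np.float64(-0.0)]
[[0.14, -0.33, -0.66], np.float64(-0.0)]
[[0.14, -0.33, -0.66], np.float64(-0.0)]
[[0.14, -0.33, -0.66], np.float64(-0.0)]
[0.56367461 0.2112376  0.13256879]
[0.54641236 0.22032404 0.1100101 ]
```

Emit:
drive_tool([
  [[0.14,-0.33,-0.66],0],
  [[0.14,-0.33,-0.66],0],
  [[0.14,-0.33,-0.66],0],
  [[0.14,-0.33,-0.66],0],
  [[0,0,0],0],
  [[0,0,0],0],
  [[0,0,0],0],
])

```text
clock: 2.62
ee_pos: [0.5447, 0.1295, 0.3694]
orientation: [-0.025, 1.0, 0.0, -0.001]
wrist_force: [0.2, 0.7, -0.4]
opening: 0.088
```

```bash
python3 - <<'E'
from h import *
w=snap('wrist'); st=ctrl.state(); print(st['ee_pos'],st['qvel'].round(3)); np.savez('wr2.npz',**w)
print(fproj(w,[[0.5637,0.2112,0.1326],[.5464,.2203,.1100]]))
u,v=fproj(w,[[0.5637,0.2112,0.1326]])[0].astype(int); print(u,v); save('wr2c',w['color'],(u-40,u+40,v-40,v+40),7)
save('wr2',w['color'],None,1.5)
plan([.488,-.181,.35],4.35)
E
```

```text
[0.54478047 0.12941059 0.36957636] [-0.004 -0.001 -0.008 -0.001  0.003 -0.003]
[[314.86757219 180.18736275]
 [319.13731327 164.93646   ]]
314 180
now [0.5448 0.1294 0.3696] yaw 2.81 rows 8
[[0.15, -0.64, 0.04], np.float64(-0.04)]
[[0.15, -0.64, 0.04], np.float64(-0.04)]
[[0.15, -0.64, 0.04], np.float64(-0.04)]
[[0.16, -0.64, 0.04], np.float64(-0.04)]
[[0.16, -0.64, 0.04], np.float64(-0.04)]
[[0.16, -0.64, 0.04], np.float64(-0.04)]
[[0.16, -0.64, 0.04], np.float64(-0.04)]
[[0.16, -0.64, 0.04], np.float64(-0.04)]
```

View pics/wr2c.png

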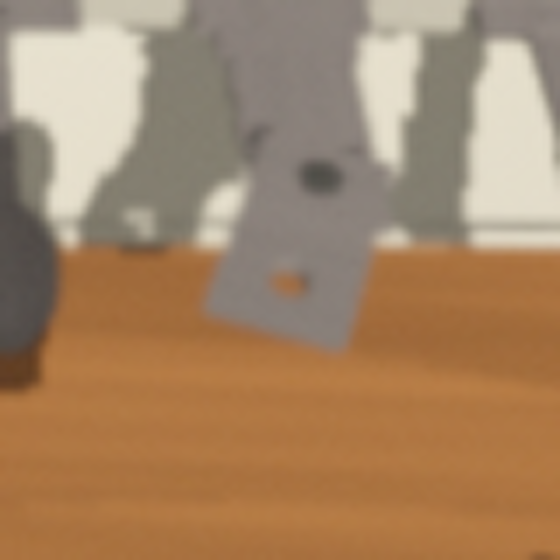

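Emit:
drive_tool([
  [[0.15,-0.64,0.04],-0.04],
  [[0.15,-0.64,0.04],-0.04],
  [[0.15,-0.64,0.04],-0.04],
  [[0.16,-0.64,0.04],-0.04],
  [[0.16,-0.64,0.04],-0.04],
  [[0.16,-0.64,0.04],-0.04],
  [[0.16,-0.64,0.04],-0.04],
  [[0.16,-0.64,0.04],-0.04],
  [[0,0,0],0],
  [[0,0,0],0],
])

```text
clock: 3.92
ee_pos: [0.4889, -0.1816, 0.3512]
orientation: [-0.038, 0.999, 0.0, -0.0]
wrist_force: [0.6, -0.2, 0.1]
opening: 0.088
```

```bash
python3 - <<'E'
from h import *
w=snap('wrist'); st=ctrl.state(); print(st['ee_pos'],yaw_of(R.from_quat(st['orientation']).as_matrix()),st['qvel'].round(3)); np.savez('wr3.npz',**w)
save('wr3',w['color'],None,1.5)
P=fcloud(w).reshape(-1,3); col=w['color'].reshape(-1,3)
m=(P[:,2]>.17)&(P[:,2]<.31)&(abs(P[:,1]+.18)<.03)&(P[:,0]>.44)&(P[:,0]<.58)
p=P[m];c=col[m]; 
d=c.max(1)<50
q=p[d&(p[:,2]<.285)]; print('sleeve',len(q),q.min(0).round(4),q.max(0).round(4),np.median(q,0).round(4))
for z in np.arange(.175,.31,.008):
    k=(abs(p[:,2]-z)<.004)&(abs(p[:,1]+.18)<.012)
    if k.sum(): print(round(z,3),k.sum(),p[k].min(0).round(4),p[k].max(0).round(4),np.median(p[k],0).round(4))
E
```

```text
[ 0.48895748 -0.18137579  0.35141008] 4.422520128345748 [ 0.007 -0.004 -0.002 -0.002  0.001 -0.004]
sleeve 94 [ 0.4811 -0.1858  0.2549] [ 0.4901 -0.1775  0.27  ] [ 0.4828 -0.182   0.2681]
0.183 4 [ 0.5201 -0.1842  0.1848] [ 0.5233 -0.184   0.1865] [ 0.5214 -0.1841  0.1855]
0.191 3 [ 0.5326 -0.1843  0.1922] [ 0.534  -0.1842  0.1948] [ 0.5333 -0.1842  0.1934]
0.207 1 [ 0.5356 -0.1838  0.2086] [ 0.5356 -0.1838  0.2086] [ 0.5356 -0.1838  0.2086]
0.215 9 [ 0.5234 -0.1843  0.213 ] [ 0.5328 -0.1833  0.218 ] [ 0.5278 -0.1839  0.2147]
0.223 13 [ 0.5051 -0.1843  0.2192] [ 0.5218 -0.1835  0.2269] [ 0.5148 -0.1838  0.2218]
0.231 2 [ 0.504  -0.1839  0.2272] [ 0.506  -0.1837  0.2274] [ 0.505  -0.1838  0.2273]
0.239 2 [ 0.4838 -0.1835  0.2422] [ 0.4839 -0.1826  0.2426] [ 0.4839 -0.183   0.2424]
0.247 12 [ 0.4828 -0.1867  0.243 ] [ 0.4866 -0.1783  0.2508] [ 0.4833 -0.1827  0.2477]
0.255 13 [ 0.482  -0.186   0.2512] [ 0.4831 -0.1775  0.258 ] [ 0.4823 -0.1819  0.2561]
0.263 21 [ 0.4811 -0.1867  0.2605] [ 0.4851 -0.1769  0.267 ] [ 0.4815 -0.1812  0.2641]
0.271 113 [ 0.4811 -0.1865  0.267 ] [ 0.5356 -0.1768  0.275 ] [ 0.4846 -0.182   0.2685]
0.279 41 [ 0.4839 -0.1844  0.2752] [ 0.5344 -0.1793  0.2829] [ 0.4858 -0.1817  0.2796]
0.287 147 [ 0.4866 -0.192   0.2831] [ 0.5358 -0.1681  0.291 ] [ 0.5052 -0.1816  0.2889]
0.295 577 [ 0.4923 -0.1918  0.291 ] [ 0.53   -0.168   0.2989] [ 0.5092 -0.1814  0.2941]
0.303 25 [ 0.5058 -0.1839  0.2991] [ 0.5176 -0.1804  0.3   ] [ 0.5112 -0.1823  0.2995]
```

View pics/wr3.png

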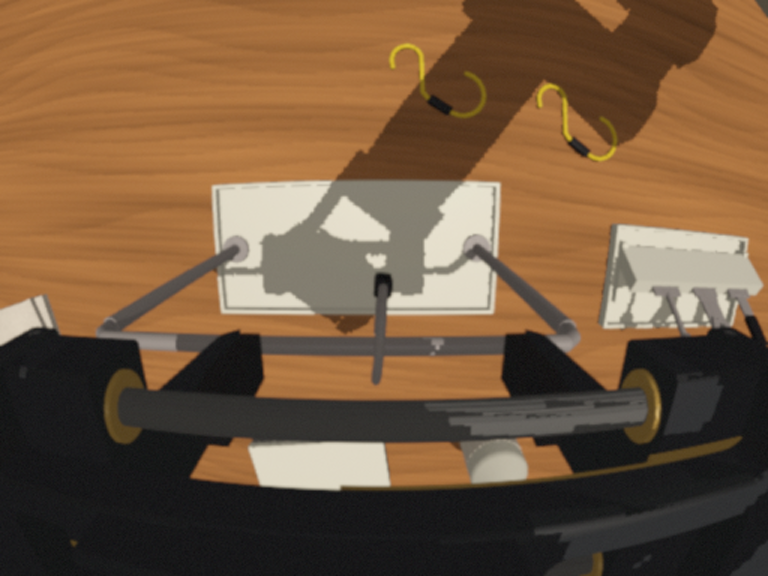

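```bash
python3 - <<'E'
from h import *
w=dict(np.load('wr3.npz'))
P=fcloud(w).reshape(-1,3)
rx=.4975-.0763*P[:,1]
m=(P[:,2]>.17)&(P[:,2]<.31)&(abs(P[:,1]+.18)<.012)&(P[:,0]>.44)&(P[:,0]<.58)
m1=m&((P[:,2]>.2965)|((abs(P[:,0]-rx)>.009)&(P[:,2]>.273)))
k=np.polyfit(P[m1,0],P[m1,1],1); print('upper',k,m1.sum(),np.degrees(np.arctan(k[0])))
m2=m&(P[:,2]<.24); k=np.polyfit(P[m2,0],P[m2,1],1); print('lower',k,m2.sum(),np.degrees(np.arctan(k[0])))
m3=m&(P[:,2]>.245)&(P[:,2]<.268); print('sl',P[m3][:,1].min(),P[m3][:,1].max())
plan([.4877,-.1822,.238],2)
E
```

```text
upper [-0.007046   -0.17834225] 431 -0.40369940447270797
lower [-0.00736388 -0.18006927] 32 -0.4219115621038402
sl -0.18671702851464209 -0.1768347687095125
now [ 0.489  -0.1814  0.3514] yaw 4.42 rows 3
[[0.01, -0.0, 0.63], np.float64(0.16)]
[[0.01, -0.0, 0.63], np.float64(0.16)]
[[0.01, -0.0, 0.63], np.float64(0.16)]
```

Emit:
drive_tool([
  [[0.01,0,0.5],0.32],
  [[0.01,-0.01,0.5],0.32],
  [[0,0,0.5],0.32],
  [[0,0,0.3],0],
  [[0,0,0.1],0],
  [[0,0,0],0],
  [[0,0,0],0],
])

```text
clock: 4.85
ee_pos: [0.4879, -0.183, 0.2384]
orientation: [0.004, 1.0, -0.0, 0.001]
wrist_force: [0.0, -0.3, 0.2]
opening: 0.0881
```

```bash
python3 - <<'E'
from h import *
w=snap('wrist'); st=ctrl.state(); print(st['ee_pos'],yaw_of(R.from_quat(st['orientation']).as_matrix()),st['qvel'].round(3)); np.savez('wr4.npz',**w)
save('wr4',w['color'],None,1.5)
P=fcloud(w).reshape(-1,3); col=w['color'].reshape(-1,3)
m=(P[:,2]>.17)&(P[:,2]<.31)&(abs(P[:,1]+.18)<.02)&(P[:,0]>.47)&(P[:,0]<.5)
p=P[m]
for z in np.arange(.22,.3,.006):
    k=(abs(p[:,2]-z)<.003)
    if k.sum(): print(round(z,3),k.sum(),p[k].min(0).round(4),p[k].max(0).round(4),np.median(p[k],0).round(4))
E
```

```text
[ 0.48781452 -0.18305673  0.23831965] -0.4284255007440643 [-0.003  0.002  0.006  0.001 -0.002 -0.001]
0.244 47 [ 0.4833 -0.1865  0.2419] [ 0.4857 -0.1767  0.2469] [ 0.484  -0.1818  0.2447]
0.25 81 [ 0.4827 -0.1867  0.247 ] [ 0.485  -0.1768  0.253 ] [ 0.4833 -0.1818  0.2499]
0.256 82 [ 0.4819 -0.1867  0.2531] [ 0.4844 -0.1767  0.2589] [ 0.4828 -0.1819  0.2562]
0.262 94 [ 0.4814 -0.1865  0.2591] [ 0.4838 -0.1769  0.265 ] [ 0.4821 -0.1817  0.2618]
0.268 334 [ 0.4809 -0.1864  0.265 ] [ 0.4891 -0.1766  0.2709] [ 0.4839 -0.1815  0.2683]
0.274 65 [ 0.4835 -0.1841  0.2711] [ 0.4863 -0.1794  0.2764] [ 0.4847 -0.1816  0.2729]
0.286 35 [ 0.4904 -0.1841  0.287 ] [ 0.4932 -0.1794  0.289 ] [ 0.4914 -0.1825  0.2885]
0.292 297 [ 0.49   -0.1841  0.289 ] [ 0.4997 -0.1791  0.295 ] [ 0.4943 -0.1818  0.2922]
0.298 36 [ 0.4955 -0.1837  0.295 ] [ 0.499  -0.1795  0.2966] [ 0.4976 -0.1818  0.2953]
```

View pics/wr4.png

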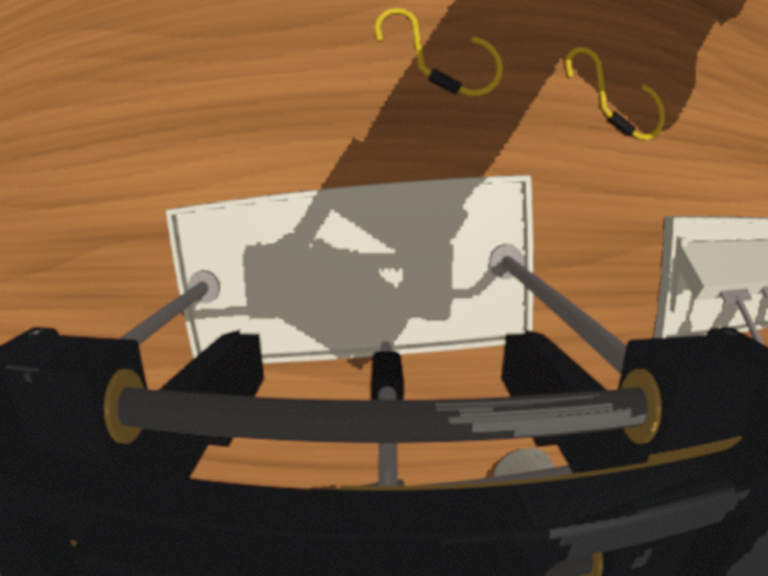

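Emit:
drive_tool([
  [[0,0.02,0.02],0],
  [[0,0,0],0],
  [[0,0,0],0],
  [[0,0,0],0],
  [[0,0,0],0],
  [[0,0,0],0],
], claw=0, grip_force=35)

```text
clock: 5.65
ee_pos: [0.4876, -0.1819, 0.2363]
orientation: [0.004, 1.0, 0.0, -0.0]
wrist_force: [-0.3, -0.5, 0.2]
opening: 0.03
```

Emit:
drive_tool([
  [[0,0,0],0],
  [[0,0,0],0],
  [[0,0,0],0],
  [[0,0,0],0],
])

```text
clock: 6.15
ee_pos: [0.4875, -0.1819, 0.2363]
orientation: [0.004, 1.0, -0.0, -0.0]
wrist_force: [-0.3, -0.0, 0.5]
opening: 0.0093
```

```bash
python3 - <<'E'
from h import *
w=snap('wrist'); st=ctrl.state(); print(st['ee_pos'],st['opening'],st['wrist_force']); np.savez('wr5.npz',**w)
save('wr5',w['color'],(150,400,150,350),3)
plan([.4879,-.182,.29])
E
```

```text
[ 0.48755229 -0.18185575  0.23630747] 0.009064216053934359 [-0.38316544 -0.64129645  0.53338682]
now [ 0.4876 -0.1819  0.2363] yaw -0.44 rows 2
[[-0.0, -0.0, -0.45], np.float64(-0.0)]
[[-0.0, -0.0, -0.45], np.float64(-0.0)]
```

View pics/wr5.png

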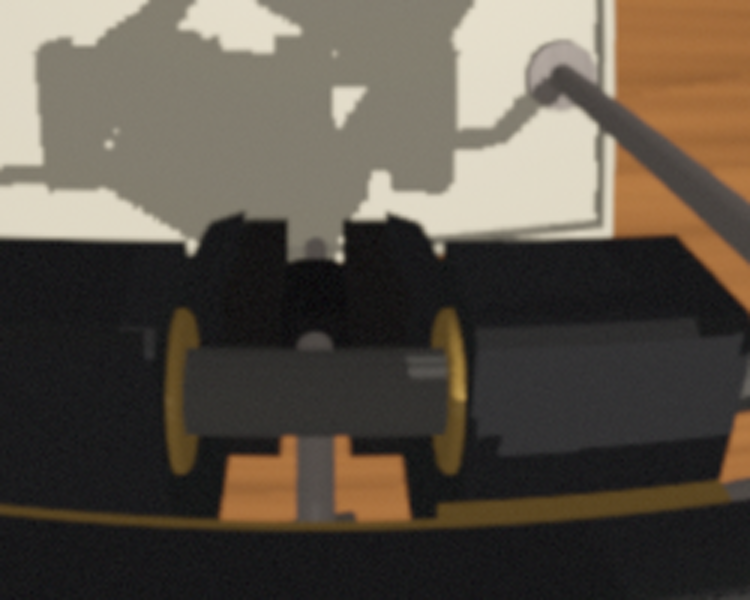

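Emit:
drive_tool([
  [[0,0,-0.25],0],
  [[0,0,-0.25],0],
  [[0,0,-0.25],0],
  [[0,0,0],0],
])

```text
clock: 6.7
ee_pos: [0.4879, -0.1821, 0.2828]
orientation: [0.004, 1.0, -0.001, 0.001]
wrist_force: [0.6, -0.2, -0.7]
opening: 0.0095
```

```bash
python3 - <<'E'
from h import *
w=snap('scene'); save('sc2',w['color'],(100,250,100,220),5); s=snap('wrist'); P=fcloud(s).reshape(-1,3);print(ctrl.state()['ee_pos'])
Q=cloud(w).reshape(-1,3)
m=(Q[:,2]>.2)&(Q[:,2]<.36)&(abs(Q[:,1]+.18)<.012)&(Q[:,0]>.44)&(Q[:,0]<.58); p=Q[m]
for z in np.arange(.2,.36,.008):
    k=(abs(p[:,2]-z)<.004)
    if k.sum(): print(round(z,3),k.sum(),p[k].min(0).round(4),p[k].max(0).round(4))
E
```

```text
[ 0.48747748 -0.18179389  0.28116242]
0.232 12 [ 0.5072 -0.1809  0.2331] [ 0.5238 -0.1787  0.2356]
0.24 13 [ 0.5046 -0.1821  0.2366] [ 0.5386 -0.1784  0.244 ]
0.248 8 [ 0.5376 -0.1817  0.2465] [ 0.5401 -0.1782  0.2517]
0.256 13 [ 0.5299 -0.183   0.2537] [ 0.5398 -0.1784  0.2592]
0.264 25 [ 0.5144 -0.1831  0.2605] [ 0.534  -0.1785  0.2676]
0.272 23 [ 0.503  -0.1828  0.2682] [ 0.5213 -0.1782  0.2755]
0.28 4 [ 0.4896 -0.1828  0.2819] [ 0.494  -0.1788  0.2838]
0.288 53 [ 0.4918 -0.1917  0.2849] [ 0.5173 -0.1688  0.292 ]
0.296 80 [ 0.4928 -0.1918  0.292 ] [ 0.5193 -0.1682  0.2997]
0.304 37 [ 0.4922 -0.1915  0.3001] [ 0.4997 -0.1681  0.3079]
0.312 48 [ 0.4839 -0.1919  0.308 ] [ 0.5393 -0.1683  0.316 ]
0.32 47 [ 0.4865 -0.1917  0.3161] [ 0.5403 -0.1684  0.3237]
0.328 67 [ 0.4798 -0.1914  0.3241] [ 0.5405 -0.1683  0.332 ]
0.336 21 [ 0.4913 -0.1826  0.332 ] [ 0.535  -0.178   0.3396]
0.344 40 [ 0.4958 -0.1829  0.3403] [ 0.5287 -0.1777  0.3471]
0.352 2 [ 0.5094 -0.192   0.3535] [ 0.5119 -0.192   0.3536]
```

View pics/sc2.png

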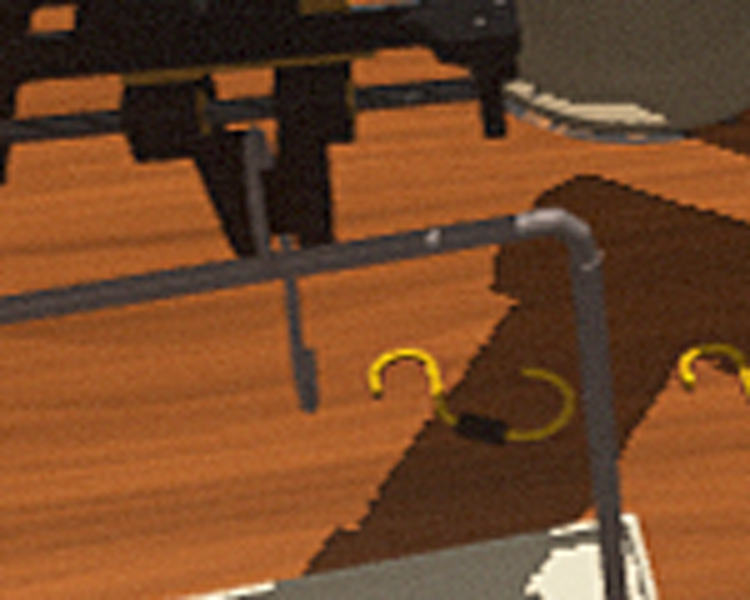

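Emit:
drive_tool([
  [[0.3,0,-0.03],0],
  [[0.5,0,0],0],
  [[0.5,0,0],0],
  [[0.3,0,0],0],
  [[0,0,0],0],
  [[0,0,0],0],
  [[0,0,0],0],
])

```text
clock: 7.68
ee_pos: [0.392, -0.1811, 0.2829]
orientation: [0.004, 1.0, 0.0, -0.0]
wrist_force: [0.5, -0.7, -0.3]
opening: 0.0097
```

```bash
python3 - <<'E'
from h import *
w=snap('wrist'); st=ctrl.state(); print(st['ee_pos'],st['wrist_force']); np.savez('wr6.npz',**w)
save('wr6',w['color'],(170,350,120,270),4.4)
t=snap('top'); save('top6',t['color'],(200,450,150,330),3); s=snap('scene'); np.savez('sc6.npz',**s); save('sc6',s['color'],(120,280,60,180),5)
E
```

```text
[ 0.39198109 -0.18108344  0.28287809] [ 0.54755423 -0.85257025 -0.17404975]
```

View pics/wr6.png

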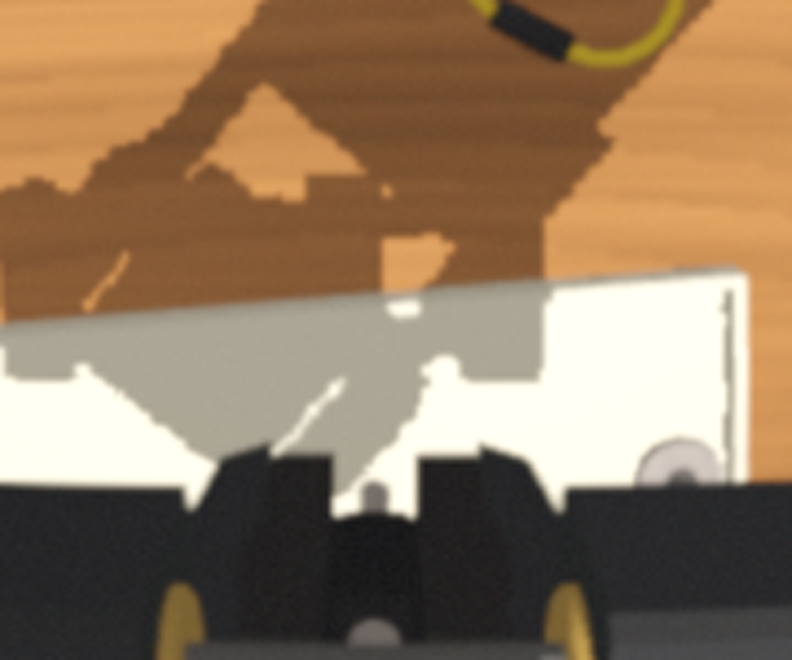

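View pics/sc6.png

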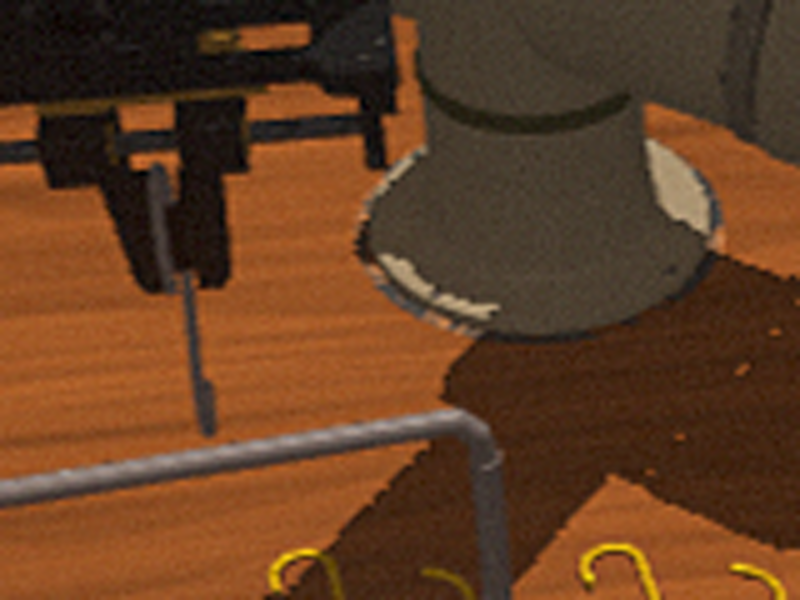

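```bash
cat > hook.py <<'E'
from h import *
from scipy.optimize import least_squares
from scipy.spatial import cKDTree
a=np.radians(np.linspace(-20,180,60)); up=np.c_[25*np.cos(a),-22.5+25*np.sin(a)]
b=np.radians(np.linspace(60,-130,60)); lo=np.c_[17*np.cos(b),-93.5+17*np.sin(b)]
t=np.linspace(0,1,10)[:,None]; tip=np.array([[-10.9,-106.5]])*(1-t)+t*np.array([[-17.1,-101.4]])
CL=np.r_[up,lo,tip]/1000; tree=cKDTree(CL)
def fit(P,grip,yaw):
    """P points world; grip = grasp point world guess. hook frame: x along yaw dir. returns params dx,dz (of grip),dy, tilt(deg, bottom out +), roll"""
    c,s=np.cos(np.radians(yaw)),np.sin(np.radians(yaw))
    ex=np.array([c,s,0]); ey=np.array([-s,c,0])
    Q=P-grip; X=np.c_[Q@ex,Q@ey,Q[:,2]]
    def loc(p,X):
        # hook->aligned: Rx(roll) Ry(-tilt)
        Rh=R.from_euler('zyx',[p[5],-p[3],p[4]],degrees=True)   # intrinsic-lower: fixed axes
        return Rh.inv().apply(X-np.array([p[0],p[1],p[2]])/1000)+np.array([-.025,0,-.0365])
    def res(p):
        h=loc(p,X); d,_=tree.query(h[:,[0,2]]); r=np.hypot(d,h[:,1])-.0025
        return np.clip(r*1000,-8,8)
    best=None
    for t0 in (0,4,8,12):
        o=least_squares(res,[0,0,0,t0,0,0],loss='soft_l1',f_scale=.8,diff_step=1e-3)
        if best is None or o.cost<best.cost: best=o
    return best,loc(best.x,X),res(best.x),(ex,ey)
def hp(p,grip,yaw,pt):
    c,s=np.cos(np.radians(yaw)),np.sin(np.radians(yaw)); B=np.array([[c,s,0],[-s,c,0],[0,0,1]])
    Rh=R.from_euler('zyx',[p[5],-p[3],p[4]],degrees=True)
    v=Rh.apply((np.atleast_2d(pt)-[-25,0,-36.5])/1000)+np.array(p[:3])/1000
    return grip+v@B
PTS=np.array([[-17.1,0,-101.4],[0,0,-110.5],[17,0,-93.5],[0,0,0]])
E
python3 - <<'E'
from hook import *
st=ctrl.state(); g=st['ee_pos']+[0,0,.019]; yaw=yaw_of(R.from_quat(st['orientation']).as_matrix()); print(g,yaw)
w=load('wrist'); P=fcloud(w)
for v in range(222,245,2): print(v,P[v,255].round(4),w['color'][v,255],(P[v,255]-st['ee_pos']).round(4))
for n in ['scene','top']:
    q=load(n); C=cloud(q).reshape(-1,3); col=q['color'].reshape(-1,3).astype(int)
    e=C-g; m=(abs(e[:,1])<.012)&(e[:,0]>-.02)&(e[:,0]<.075)&(e[:,2]>-.085)&(e[:,2]<.045)
    m&=(e[:,2]<-.03)|(e[:,0]>.025)  # avoid fingers
    m&=(col[:,0]-col[:,2]<45)
    b,h,r,_=fit(C[m],g,yaw); k=abs(r)<3
    print(n,m.sum(),k.sum(),b.x.round(2),'rms',r[k].std()); print((hp(b.x,g,yaw,PTS)-st['ee_pos']).round(4))
E
```

```text
[ 0.39183691 -0.18107895  0.30194346] -0.41778325245386144
222 [ 0.4914 -0.1809  0.0029] [181 175 157] [ 9.950e-02  2.000e-04 -2.801e-01]
224 [ 0.4945 -0.1809  0.0032] [241 235 216] [ 1.027e-01  2.000e-04 -2.797e-01]
226 [ 0.4976 -0.1809  0.0038] [255 255 238] [ 1.058e-01  2.000e-04 -2.792e-01]
228 [ 0.5017 -0.1809  0.0019] [246 239 221] [ 1.099e-01  1.000e-04 -2.811e-01]
230 [ 0.4076 -0.1809  0.2357] [134 128 119] [ 0.0158  0.0002 -0.0472]
232 [ 0.408  -0.1809  0.2385] [116 110 104] [ 0.0161  0.0001 -0.0445]
234 [ 0.4094 -0.1809  0.2386] [116 109 103] [ 0.0176  0.0001 -0.0443]
236 [ 0.3881 -0.1809  0.2905] [69 64 62] [-0.0038  0.0001  0.0076]
238 [ 0.3883 -0.1809  0.2925] [26 28 29] [-0.0036  0.0001  0.0096]
240 [ 0.3878 -0.181   0.296 ] [26 23 26] [-0.004   0.0001  0.0131]
242 [ 0.3876 -0.181   0.2987] [26 27 29] [-0.0042  0.0001  0.0158]
244 [ 0.3869 -0.181   0.3024] [27 26 27] [-0.0049  0.0001  0.0194]
scene 113 104 [-0.04 -1.99  1.49  6.5   0.32  4.8 ] rms 0.97564249191232
[[ 0.0151 -0.0011 -0.0431]
 [ 0.0331  0.0003 -0.0502]
 [ 0.048   0.0015 -0.0314]
 [ 0.0206 -0.0003  0.0596]]
top 0 0 [0. 0. 0. 0. 0. 0.] rms nan
[[ 0.0079 -0.0001 -0.0459]
 [ 0.025  -0.0002 -0.055 ]
 [ 0.042  -0.0003 -0.038 ]
 [ 0.025  -0.0002  0.0555]]
  ret = _var(a, axis=axis, dtype=dtype, out=out, ddof=ddof,
  arrmean = um.true_divide(arrmean, div, out=arrmean,
  ret = ret.dtype.type(ret / rcount)
```

Emit:
drive_tool([
  [[0,0.4,0],0],
  [[0,0.75,0],0],
  [[0,0.75,0],0],
  [[0,0.75,0],0],
  [[0,0.4,0],0],
  [[-0.53,0.57,0.13],-0.15],
  [[-0.53,0.57,0.13],-0.15],
  [[-0.53,0.57,0.13],-0.15],
  [[-0.53,0.57,0.13],-0.15],
  [[-0.53,0.57,0.13],-0.15],
  [[-0.53,0.57,0.13],-0.13],
  [[0,0,0],0],
], grip_force=50)

```text
clock: 9.32
ee_pos: [0.579, 0.2137, 0.234]
orientation: [-0.036, 0.999, -0.0, -0.001]
wrist_force: [-0.3, -0.9, -1.1]
opening: 0.0093
```

Emit:
drive_tool([
  [[0,0,0],0],
  [[0,0,0],0],
  [[0,0,0],0],
])

```text
clock: 9.7
ee_pos: [0.5784, 0.2112, 0.237]
orientation: [-0.034, 0.999, 0.0, 0.0]
wrist_force: [0.5, -1.1, -1.0]
opening: 0.0091
```

```bash
python3 - <<'E'
from hook import *
w=snap('wrist'); st=ctrl.state(); yaw=yaw_of(R.from_quat(st['orientation']).as_matrix()); print(st['ee_pos'],yaw,st['wrist_force']); np.savez('wr7.npz',**w)
save('wr7',w['color'],(195,315,135,245),6)
P=fcloud(w); T=R.from_quat(st['orientation']).as_matrix()
for v in range(226,240,2): print(v,((P[v,255]-st['ee_pos'])@T).round(4),w['color'][v,255])
for v in (231,233): 
    for u in range(249,262): print(u,v,((P[v,u]-st['ee_pos'])@T).round(4),w['color'][v,u])
q=snap('scene'); g=st['ee_pos']+[0,0,.019]
C=cloud(q).reshape(-1,3); col=q['color'].reshape(-1,3).astype(int)
e=C-g; m=(abs(e[:,1])<.012)&(e[:,0]>-.02)&(e[:,0]<.075)&(e[:,2]>-.085)&(e[:,2]<.045)
m&=(e[:,2]<-.03)|(e[:,0]>.025); m&=(col[:,0]-col[:,2]<45)
b,h,r,_=fit(C[m],g,yaw); k=abs(r)<3
print(m.sum(),k.sum(),b.x.round(2),'rms',r[k].std()); print(((hp(b.x,g,yaw,PTS)-st['ee_pos'])@T).round(4))
print('pred hole px',fproj(w,[[.5637,.2112,.1326]]))
plan([.5845,.2107,.1688],4.0)
E
```

```text
[0.57842633 0.21124736 0.23688207] 3.917380933088066 [ 0.51253434 -0.80190792 -0.63607892]
226 [-0.089   0.0006  0.2374] [164 110  60]
228 [-0.0927  0.0006  0.2391] [150 103  66]
230 [-0.0149  0.0001  0.0455] [90 80 73]
232 [-0.0162  0.0001  0.0449] [84 78 74]
234 [-0.0169  0.0001  0.043 ] [83 78 75]
236 [ 0.0036 -0.     -0.0069] [49 44 43]
238 [ 0.0039 -0.     -0.01  ] [13 13 18]
249 231 [-0.0967 -0.0078  0.238 ] [178 121  68]
250 231 [-0.0966 -0.0064  0.2377] [172 117  68]
251 231 [-0.0154 -0.0027  0.0449] [145 103  70]
252 231 [-0.0157 -0.002   0.0456] [108  87  73]
253 231 [-0.0159 -0.0013  0.046 ] [89 81 75]
254 231 [-0.0156 -0.0006  0.0453] [84 79 74]
255 231 [-0.0159  0.0001  0.0461] [86 79 75]
256 231 [-0.0156  0.0008  0.0454] [85 78 73]
257 231 [-0.0154  0.0015  0.0448] [100  83  73]
258 231 [-0.0156  0.0022  0.0454] [136  98  70]
259 231 [-0.0968  0.0062  0.238 ] [167 113  68]
260 231 [-0.0968  0.0076  0.2382] [174 118  67]
261 231 [-0.097   0.009   0.2387] [175 118  67]
249 233 [-0.1001 -0.0078  0.2387] [183 124  70]
250 233 [-0.1001 -0.0064  0.2387] [178 122  71]
251 233 
[... 155 characters left out ...]
06  0.0431] [84 78 74]
255 233 [-0.016   0.0001  0.0428] [84 79 74]
256 233 [-0.0161  0.0008  0.0431] [85 78 74]
257 233 [-0.0167  0.0015  0.0443] [100  84  74]
258 233 [-0.0174  0.0022  0.0459] [139 100  71]
259 233 [-0.0997  0.0062  0.2377] [172 117  69]
260 233 [-0.0998  0.0076  0.2379] [182 123  71]
261 233 [-0.0999  0.009   0.2382] [183 124  70]
143 130 [-0.79  1.82  0.64  6.41 -0.15 -0.35] rms 0.8155502189236418
[[-0.0143  0.0016  0.044 ]
 [-0.0323  0.0015  0.0511]
 [-0.0473  0.0014  0.0323]
 [-0.02    0.0018 -0.0587]]
pred hole px [[255.93958059 171.16849925]]
now [0.5784 0.2114 0.2367] yaw 3.93 rows 2
[[-0.05, -0.01, 0.57], np.float64(-0.01)]
[[-0.05, -0.01, 0.57], np.float64(-0.01)]
```

View pics/wr7.png

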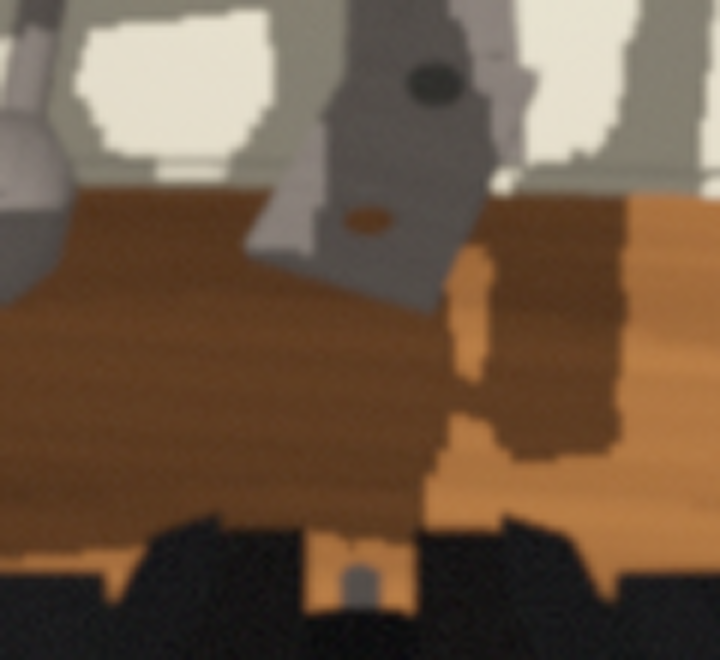

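Emit:
drive_tool([
  [[-0.1,0.02,0.2],0],
  [[0,0,0.35],0],
  [[0,0,0.35],0],
  [[0,0,0.2],0],
  [[0,0,0.04],0],
  [[0,0,0],0],
  [[0,0,0],0],
  [[0,0,0],0],
])

```text
clock: 10.8
ee_pos: [0.5846, 0.2134, 0.1684]
orientation: [-0.035, 0.999, 0.0, 0.0]
wrist_force: [-1.0, 0.3, -0.6]
opening: 0.0092
```

```bash
cat > look.py <<'E'
import sys
from hook import *
n=sys.argv[1]; tgt=[float(x) for x in sys.argv[2:5]]
w=snap('wrist'); st=ctrl.state(); T=R.from_quat(st['orientation']).as_matrix(); print(st['clock'],st['ee_pos'].round(4),round(yaw_of(T),2),'F',st['wrist_force'].round(2),'M',st['moment'].round(3))
save(n,w['color'],(205,305,165,245),7); np.savez(n+'.npz',**w)
H=np.array([.5637,.2112,.1326]); tip=st['ee_pos']+T@np.array([-.0153,-.0002,.0440])
print('tip',tip.round(4),'tip-H',((tip-H)*1000).round(1),'px hole',fproj(w,H).round(1),'px tip',fproj(w,tip).round(1))
nn=np.array([.804,.058,-.592]); print('along n (mm)',((tip-H)@nn*1000).round(1),'up lean',((tip-H)@np.array([.592,0,.806])*1000).round(1),'lat',((tip-H)@np.array([-.07,.997,0])*1000).round(1))
if tgt: plan(tgt,step=.02)
E
python3 look.py wr8 .5597 .2111 .1683
```

```text
10.85 [0.5845 0.2134 0.1683] 3.96 F [ 0.29  0.57 -0.06] M [-0.023 -0.02  -0.007]
tip [0.5998 0.2142 0.1243] tip-H [36.1  3.  -8.3] px hole [[253.7 182.8]] px tip [[254.5 231.2]]
along n (mm) 34.1 up lean 14.7 lat 0.5
now [0.5845 0.2134 0.1683] yaw 3.96 rows 2
[[0.21, -0.0, 0.0], np.float64(-0.0)]
[[0.21, -0.0, 0.0], np.float64(-0.0)]
```

View pics/wr8.png

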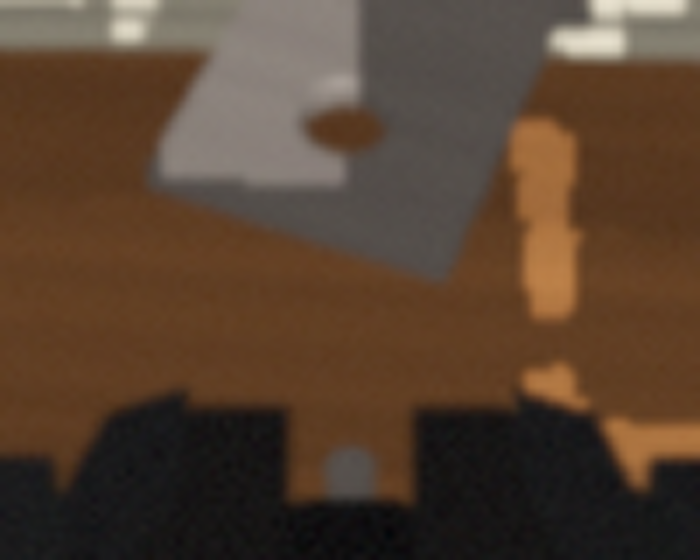

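```bash
sed -i 's/H=np.array(.*\]); tip/H=np.array([.5630,.2112,.1316]); tip/' look.py; python3 -c "
from h import *
plan([.559,.2111,.1673],3.96,.012)"
```

```text
now [0.5845 0.2134 0.1683] yaw 3.96 rows 3
[[0.14, -0.0, 0.01], np.float64(0.0)]
[[0.14, -0.0, 0.01], np.float64(0.0)]
[[0.14, -0.0, 0.01], np.float64(0.0)]
```

Emit:
drive_tool([
  [[0.14,0,0.01],0],
  [[0.14,0,0.0],0],
  [[0.14,0,0.01],0],
  [[0,0,0],0],
  [[0,0,0],0],
  [[0,0,0],0],
])

```text
clock: 11.6
ee_pos: [0.5595, 0.2116, 0.1667]
orientation: [-0.035, 0.999, 0.0, 0.0]
wrist_force: [-0.0, 0.4, -0.9]
opening: 0.0095
```

```bash
python3 look.py wr9 .55 .21 .17
```

```text
11.65 [0.5594 0.2116 0.1667] 3.95 F [-0.35  0.79 -0.74] M [-0.021  0.024  0.02 ]
tip [0.5747 0.2124 0.1227] tip-H [11.7  1.2 -8.9] px hole [[253.8 219.9]] px tip [[254.5 231.3]]
along n (mm) 14.8 up lean -0.3 lat 0.4
now [0.5594 0.2116 0.1667] yaw 3.95 rows 1
[[0.16, -0.02, -0.06], np.float64(-0.0)]
```

View pics/wr9.png

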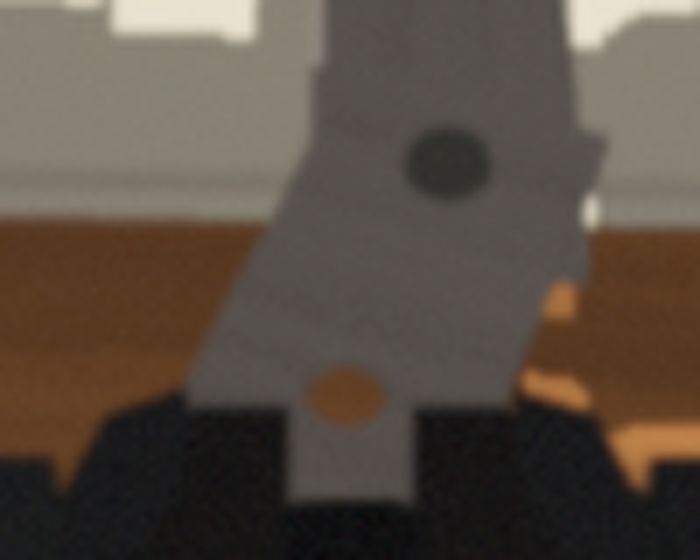

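Emit:
drive_tool([
  [[0.045,-0.003,-0.035],0],
  [[0.045,-0.002,-0.035],0],
  [[0.045,0,-0.035],0],
  [[0,0,0],0],
  [[0,0,0],0],
])

```text
clock: 12.28
ee_pos: [0.5512, 0.2108, 0.173]
orientation: [-0.035, 0.999, -0.0, 0.0]
wrist_force: [-0.5, -0.8, -0.1]
opening: 0.0091
```

```bash
python3 look.py wr10 .55 .21 .17
```

```text
12.325 [0.5512 0.2107 0.173 ] 3.96 F [-0.02  0.03  0.82] M [ 0.003 -0.016 -0.003]
tip [0.5665 0.2116 0.129 ] tip-H [ 3.5  0.4 -2.6] px hole [[254.2 228.1]] px tip [[254.5 231.4]]
along n (mm) 4.4 up lean -0.0 lat 0.1
now [0.5512 0.2107 0.173 ] yaw 3.96 rows 1
[[0.02, -0.01, 0.05], np.float64(-0.0)]
```

View pics/wr10.png

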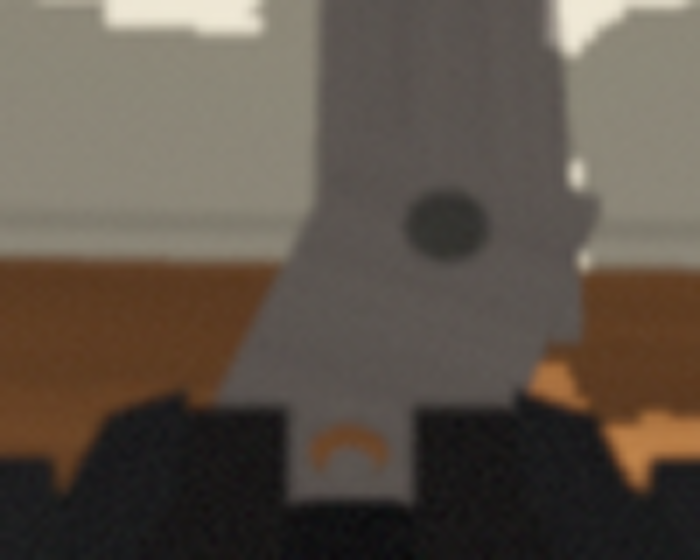

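Emit:
drive_tool([
  [[0.035,0,-0.025],0],
  [[0.035,0,-0.025],0],
  [[0,0,0],0],
  [[0,0,0],0],
])

```text
clock: 12.82
ee_pos: [0.547, 0.2104, 0.176]
orientation: [-0.035, 0.999, -0.0, 0.0]
wrist_force: [-0.7, -0.6, -0.4]
opening: 0.009
```

```bash
python3 look.py wr11 .55 .21 .17
```

```text
12.875 [0.547  0.2105 0.176 ] 3.96 F [ 0.68  0.32 -0.44] M [0.029 0.045 0.039]
tip [0.5623 0.2113 0.132 ] tip-H [-0.7  0.1  0.4] px hole [[254.2 232. ]] px tip [[254.5 231.3]]
along n (mm) -0.8 up lean -0.1 lat 0.2
now [0.547  0.2105 0.176 ] yaw 3.96 rows 1
[[-0.05, -0.01, 0.1], np.float64(-0.0)]
```

View pics/wr11.png

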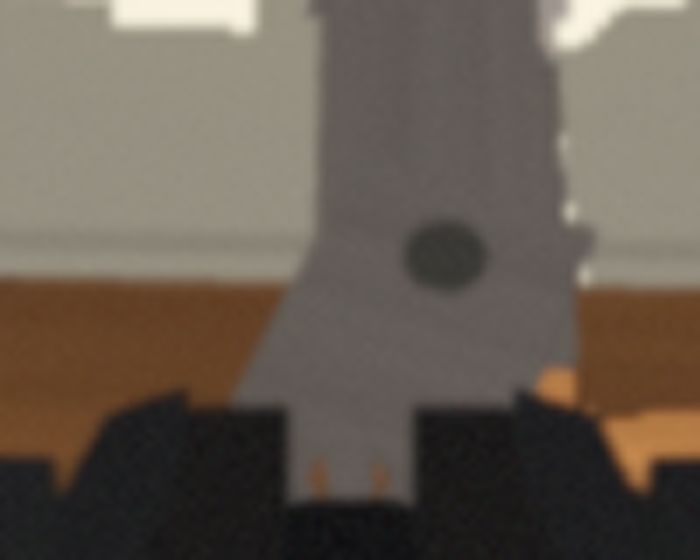

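Emit:
drive_tool([
  [[0.035,0,-0.024],0],
  [[0.035,0,-0.024],0],
  [[0,0,0],0],
  [[0,0,0],0],
])

```text
clock: 13.38
ee_pos: [0.5428, 0.2102, 0.1789]
orientation: [-0.035, 0.999, 0.0, 0.0]
wrist_force: [-0.1, -1.0, -1.0]
opening: 0.0093
```

```bash
cat >> look.py <<'E'
print('rivet px pred',fproj(w,[.5457,.2203,.1091]), 'in crop',(fproj(w,[.5457,.2203,.1091])-[204.5,164.5])*7)
E
python3 look.py wr12 .55 .21 .17; python3 - <<'E'
from h import *
w=dict(np.load('wr11.npz')); print((fproj(w,[.5457,.2203,.1091])-[204.5,164.5])*7)
E
```

```text
13.425 [0.5428 0.2102 0.1789] 3.96 F [ 0.27 -0.54 -1.1 ] M [ 0.033  0.016 -0.03 ]
tip [0.5581 0.211  0.1349] tip-H [-4.9 -0.2  3.3] px hole [[254.2 235.9]] px tip [[254.5 231.3]]
along n (mm) -5.9 up lean -0.2 lat 0.2
now [0.5428 0.2102 0.1789] yaw 3.96 rows 1
[[-0.12, -0.01, 0.15], np.float64(-0.0)]
rivet px pred [[267.80649006 203.80888262]] in crop [[443.14543044 275.16217837]]
[[444.86311391 245.76302764]]
```

View pics/wr12.png

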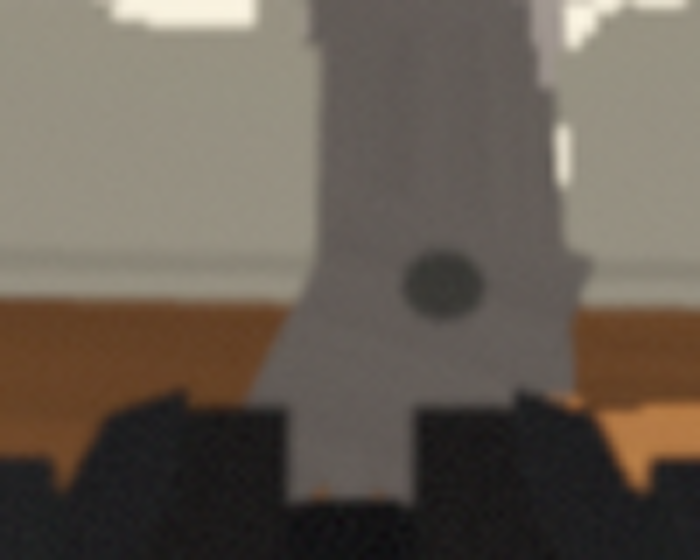

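Emit:
drive_tool([
  [[0.04,0,-0.024],0],
  [[0.04,0,-0.021],0],
  [[0,0,0],0],
  [[0,0,0],0],
])

```text
clock: 13.92
ee_pos: [0.5381, 0.2098, 0.1816]
orientation: [-0.035, 0.999, -0.0, 0.0]
wrist_force: [-0.6, -0.1, -0.2]
opening: 0.0088
```

```bash
python3 look.py wr13 .55 .21 .17; 
```

```text
13.975 [0.5381 0.2099 0.1816] 3.96 F [0.31 0.78 0.05] M [ 0.019 -0.096 -0.012]
tip [0.5533 0.2107 0.1376] tip-H [-9.7 -0.5  6. ] px hole [[254.2 240.5]] px tip [[254.5 231.4]]
along n (mm) -11.3 up lean -0.9 lat 0.2
now [0.5381 0.2099 0.1816] yaw 3.96 rows 1
[[-0.2, -0.01, 0.19], np.float64(-0.0)]
rivet px pred [[267.56666851 208.66884391]] in crop [[441.46667958 309.18190735]]
```

View pics/wr13.png

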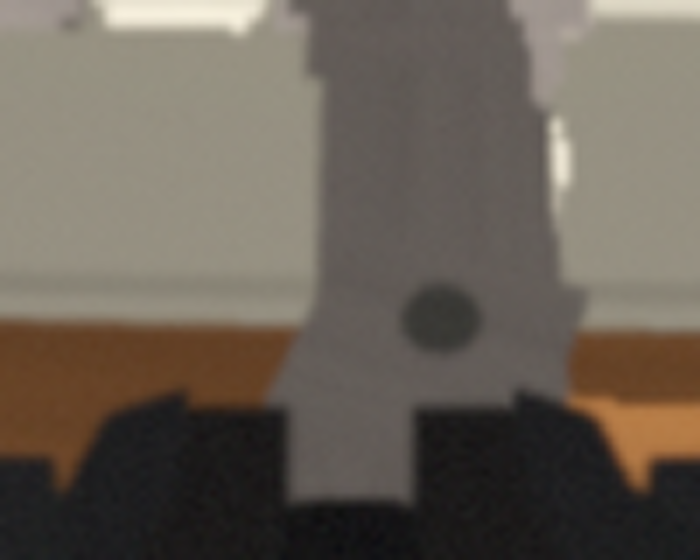

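Emit:
drive_tool([
  [[0.028,0,-0.01],0],
  [[0.028,0,-0.008],0],
  [[0,0,0],0],
  [[0,0,0],0],
])

```text
clock: 14.48
ee_pos: [0.5347, 0.2096, 0.1827]
orientation: [-0.035, 0.999, -0.0, -0.0]
wrist_force: [-0.5, 0.9, -0.4]
opening: 0.0089
```

```bash
python3 look.py wr14 .55 .21 .17; python3 -c "
from h import *
s=snap('scene'); save('sc14',s['color'],(280,420,80,220),4.2)"
```

```text
14.525 [0.5347 0.2096 0.1827] 3.96 F [-0.47  0.35  0.52] M [0.075 0.052 0.013]
tip [0.55   0.2105 0.1387] tip-H [-13.   -0.7   7.1] px hole [[254.2 244.1]] px tip [[254.5 231.3]]
along n (mm) -14.7 up lean -2.0 lat 0.2
now [0.5347 0.2096 0.1827] yaw 3.96 rows 1
[[-0.26, -0.01, 0.21], np.float64(-0.0)]
rivet px pred [[267.45006152 212.36662277]] in crop [[440.65043063 335.06635939]]
```

View pics/wr14.png

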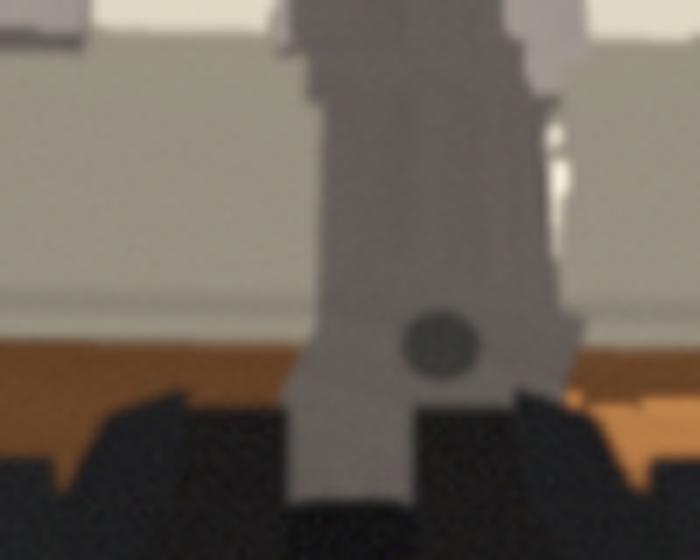

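View pics/sc14.png

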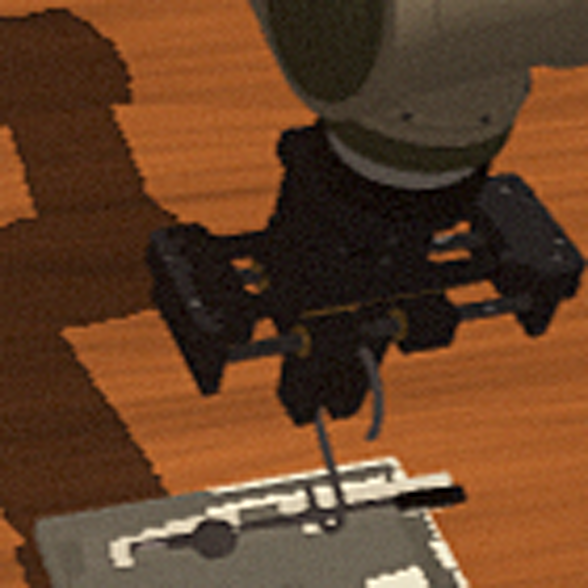

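Emit:
drive_tool([
  [[-0.028,0,0.008],0],
  [[-0.028,0,0.01],0],
  [[-0.028,0,0.016],0],
  [[-0.028,0,0.016],0],
  [[0,0,0],0],
  [[0,0,0],0],
])

```text
clock: 15.32
ee_pos: [0.5414, 0.2101, 0.1797]
orientation: [-0.035, 0.999, 0.0, -0.0]
wrist_force: [-1.2, -0.3, -0.9]
opening: 0.0088
```

```bash
python3 look.py wr15 .55 .21 .17; 
```

```text
15.375 [0.5414 0.2101 0.1797] 3.96 F [-0.7  -0.06  0.21] M [ 0.041  0.054 -0.033]
tip [0.5567 0.2109 0.1357] tip-H [-6.3 -0.3  4.1] px hole [[254.2 237.3]] px tip [[254.5 231.4]]
along n (mm) -7.6 up lean -0.4 lat 0.2
now [0.5414 0.2101 0.1797] yaw 3.96 rows 1
[[-0.14, -0.01, 0.16], np.float64(-0.0)]
rivet px pred [[267.72767709 205.33700363]] in crop [[442.59373963 285.85902541]]
```

View pics/wr15.png

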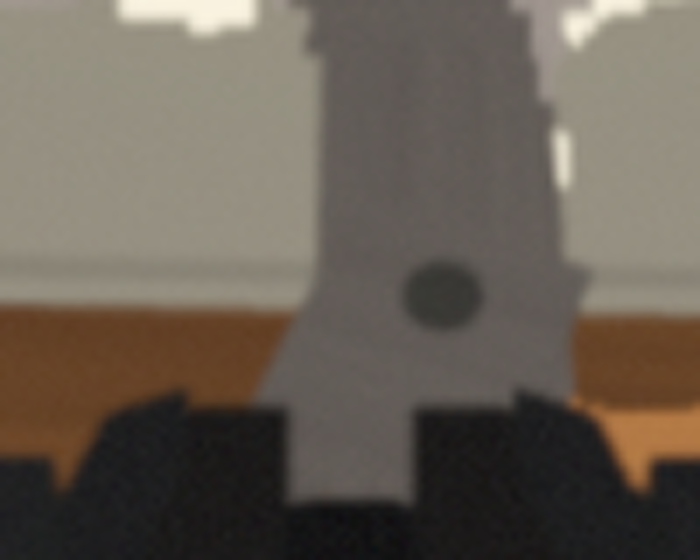

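Emit:
drive_tool([
  [[-0.019,0,-0.027],0],
  [[-0.019,0,-0.027],0],
  [[-0.019,0,-0.027],0],
  [[-0.019,0,-0.027],0],
  [[-0.019,0,-0.027],0],
  [[0,0,0],0],
  [[0,0,0],0],
])

```text
clock: 16.25
ee_pos: [0.5471, 0.2105, 0.1878]
orientation: [-0.035, 0.999, -0.0, 0.0]
wrist_force: [-0.0, -0.4, -1.4]
opening: 0.0092
```

```bash
python3 look.py wr16 .55 .21 .17; 
```

```text
16.3 [0.5471 0.2104 0.1878] 3.96 F [-1.06 -0.04 -1.87] M [-0.011  0.149 -0.058]
tip [0.5624 0.2113 0.1438] tip-H [-0.6  0.1 12.2] px hole [[254.3 225.5]] px tip [[254.5 231.3]]
along n (mm) -7.7 up lean 9.5 lat 0.1
now [0.5471 0.2104 0.1878] yaw 3.96 rows 1
[[-0.05, -0.01, 0.3], np.float64(-0.0)]
rivet px pred [[267.39777233 195.11358452]] in crop [[440.28440633 214.29509167]]
```

View pics/wr16.png

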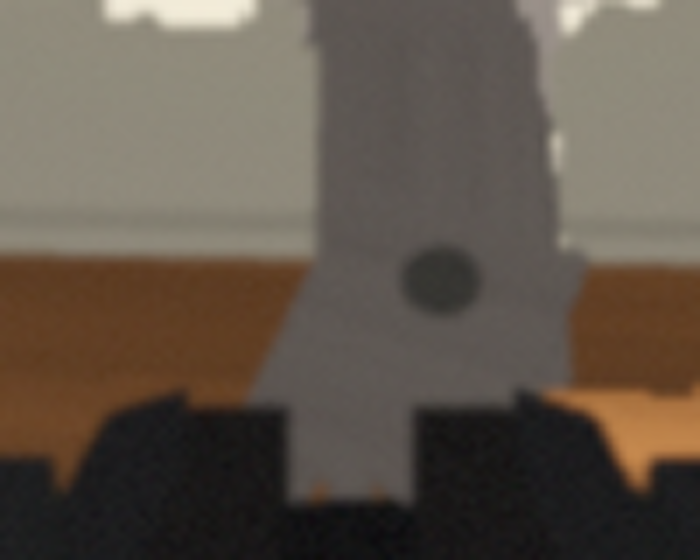

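Emit:
drive_tool([
  [[-0.012,0,-0.032],0],
  [[-0.012,0,-0.032],0],
  [[-0.012,0,-0.032],0],
  [[-0.012,0,-0.032],0],
  [[-0.012,0,-0.032],0],
  [[-0.012,0,-0.032],0],
  [[0,0,0],0],
  [[0,0,0],0],
])

```text
clock: 17.3
ee_pos: [0.5514, 0.2108, 0.1993]
orientation: [-0.035, 0.999, 0.0, 0.0]
wrist_force: [-0.2, -0.2, -0.9]
opening: 0.0093
```

```bash
python3 look.py wr17 .55 .21 .17; 
```

```text
17.35 [0.5514 0.2107 0.1993] 3.96 F [-0.11 -0.03 -2.04] M [ 0.05   0.098 -0.02 ]
tip [0.5667 0.2116 0.1553] tip-H [ 3.7  0.4 23.7] px hole [[254.3 214.7]] px tip [[254.4 231.3]]
along n (mm) -11.0 up lean 21.3 lat 0.1
now [0.5514 0.2107 0.1993] yaw 3.96 rows 2
[[0.01, -0.01, 0.24], np.float64(-0.0)]
[[0.01, -0.01, 0.24], np.float64(-0.0)]
rivet px pred [[266.87553019 186.20218593]] in crop [[436.62871135 151.91530154]]
```

View pics/wr17.png

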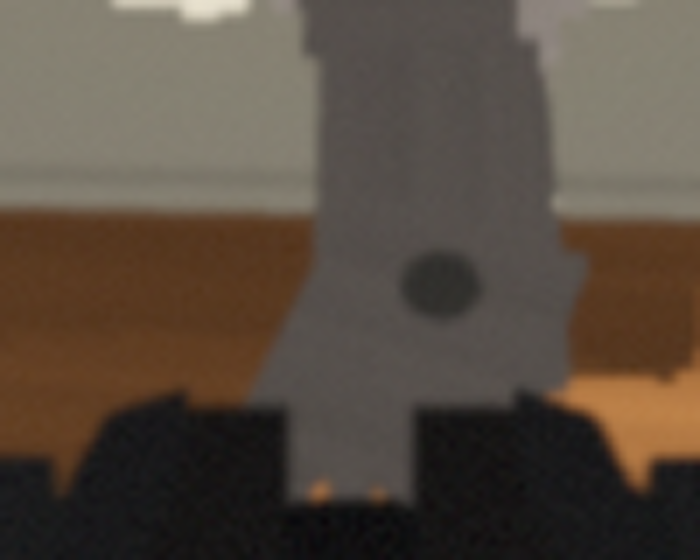

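```bash
cat > rel.py <<'E'
from hook import *
import sys
w=dict(np.load(sys.argv[1]+'.npz')); st=ctrl.state(); T=R.from_quat(st['orientation']).as_matrix(); P=fcloud(w)
S=(P-st['ee_pos'])@T   # tool frame
for name,poly in dict(eye=[(246,215),(255,203),(262,214),(283,208),(281,218),(262,221),(262,230),(250,230),(248,222)],handle=[(253,200),(253,176),(280,176),(283,198)]).items():
    mm=np.zeros(P.shape[:2],np.uint8); cv2.fillPoly(mm,[np.array(poly)],1)
    p=S[mm>0]; med=np.median(p[:,2]); p=p[abs(p[:,2]-med)<.03]
    for _ in range(4):
        c=p.mean(0); V=np.linalg.svd(p-c)[2][2]; V=V*np.sign(-V[0]); r=(p-c)@V; p=p[abs(r)<max(.002,2*r.std())]
    pts=np.array([[-.0153,0,.044],[-.0333,0,.0511],[-.0483,0,.0323]])
    print(name,len(p),'n',V.round(3),'lean',np.degrees(np.arctan2(V[2],-V[0])).round(1),'sd',r.std().round(4),'signed dist tip,bottom,bend from surface mm',((pts-c)@V*1000).round(1))
E
python3 rel.py wr17
```

```text
eye 513 n [-0.824 -0.012  0.567] lean 34.5 sd 0.0005 signed dist tip,bottom,bend from surface mm [-7.5 11.4 13.1]
handle 693 n [-0.873 -0.058  0.483] lean 29.0 sd 0.0009 signed dist tip,bottom,bend from surface mm [-4.3 14.8 18.8]
```

Emit:
drive_tool([
  [[0.01,0,-0.03],0],
  [[0.01,0,-0.03],0],
  [[-0.02,0,-0.04],0],
  [[-0.022,0,-0.04],0],
  [[-0.022,0,-0.04],0],
  [[-0.022,0,-0.04],0],
  [[0,0,0],0],
  [[0,0,0],0],
])

```text
clock: 18.35
ee_pos: [0.5554, 0.211, 0.2125]
orientation: [-0.035, 0.999, -0.0, 0.0]
wrist_force: [-0.4, -0.3, -1.7]
opening: 0.0092
```

```bash
python3 look.py wr18 .55 .21 .17; python3 rel.py wr18
```

```text
18.4 [0.5553 0.211  0.2125] 3.96 F [-0.5  -0.54 -1.14] M [0.057 0.101 0.058]
tip [0.5706 0.2119 0.1685] tip-H [ 7.6  0.7 36.9] px hole [[254.3 204.5]] px tip [[254.5 231.3]]
along n (mm) -15.7 up lean 34.2 lat 0.2
now [0.5553 0.211  0.2125] yaw 3.96 rows 3
[[0.03, -0.0, 0.24], np.float64(-0.0)]
[[0.03, -0.0, 0.24], np.float64(-0.0)]
[[0.03, -0.0, 0.24], np.float64(-0.0)]
rivet px pred [[266.30185189 177.99774056]] in crop [[432.61296323  94.48418393]]
eye 517 n [-0.837 -0.01   0.547] lean 33.1 sd 0.0005 signed dist tip,bottom,bend from surface mm [-7.6 11.3 13.6]
handle 695 n [-0.878 -0.049  0.476] lean 28.5 sd 0.0008 signed dist tip,bottom,bend from surface mm [-5.6 13.6 17.8]
```

View pics/wr18.png

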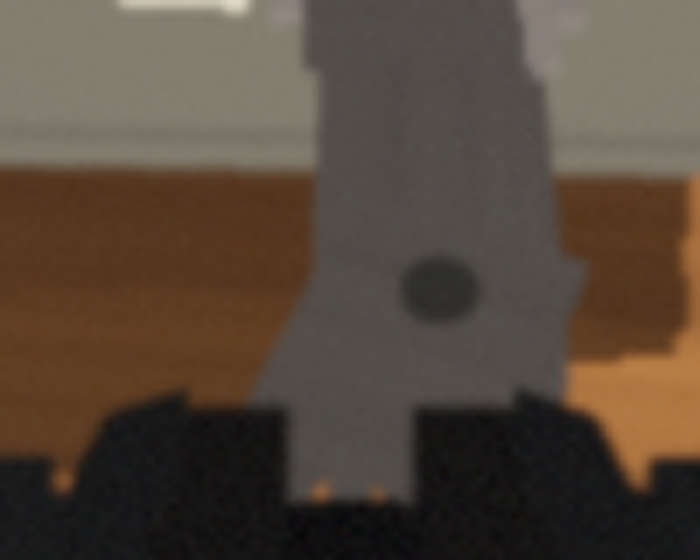

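Emit:
drive_tool([
  [[0.03,0,-0.03],0],
  [[0.03,0,-0.03],0],
  [[0.03,0,-0.03],0],
  [[0,0,-0.03],0],
  [[-0.02,0,-0.03],0],
  [[-0.02,0,-0.03],0],
  [[0,0,0],0],
  [[0,0,0],0],
])

```text
clock: 19.4
ee_pos: [0.5524, 0.2108, 0.2233]
orientation: [-0.035, 0.999, -0.0, 0.0]
wrist_force: [-0.3, 0.0, -0.8]
opening: 0.0088
```

```bash
python3 look.py wr19 .55 .21 .17; python3 rel.py wr19
```

```text
19.45 [0.5524 0.2108 0.2233] 3.96 F [ 0.18 -0.72 -1.49] M [-0.006  0.123 -0.008]
tip [0.5677 0.2117 0.1793] tip-H [ 4.7  0.5 47.7] px hole [[254.3 204. ]] px tip [[254.5 231.3]]
along n (mm) -24.4 up lean 41.2 lat 0.1
now [0.5524 0.2108 0.2233] yaw 3.96 rows 3
[[0.01, -0.0, 0.3], np.float64(-0.0)]
[[0.01, -0.0, 0.3], np.float64(-0.0)]
[[0.01, -0.0, 0.3], np.float64(-0.0)]
rivet px pred [[265.80526303 178.60351471]] in crop [[429.13684123  98.724603  ]]
eye 514 n [-0.873 -0.01   0.487] lean 29.1 sd 0.0005 signed dist tip,bottom,bend from surface mm [-7.6 11.6 15.5]
handle 656 n [-0.88  -0.029  0.474] lean 28.3 sd 0.0006 signed dist tip,bottom,bend from surface mm [-9.1 10.1 14.4]
```

View pics/wr19.png

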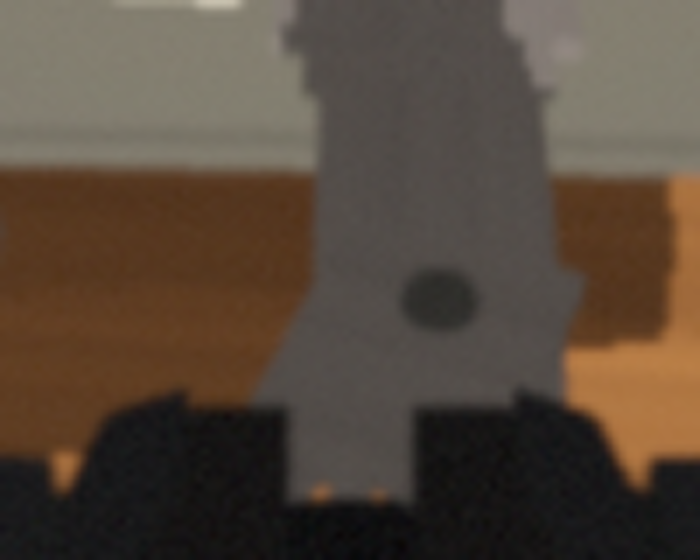

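Emit:
drive_tool([
  [[0.03,0,-0.02],0],
  [[0.03,0,-0.02],0],
  [[0.03,0,-0.02],0],
  [[0.03,0,-0.02],0],
  [[0.02,0,-0.03],0],
  [[0,0,-0.03],0],
  [[0,0,0],0],
  [[0,0,0],0],
])

```text
clock: 20.45
ee_pos: [0.544, 0.2102, 0.2317]
orientation: [-0.035, 0.999, -0.0, 0.0]
wrist_force: [-0.3, -1.1, -1.1]
opening: 0.0084
```

```bash
python3 look.py wr20 .55 .21 .17; python3 rel.py wr20
```

```text
20.5 [0.544  0.2103 0.2317] 3.96 F [-0.5   0.43 -2.05] M [0.057 0.072 0.02 ]
tip [0.5593 0.2111 0.1877] tip-H [-3.7 -0.1 56.1] px hole [[254.3 210.2]] px tip [[254.5 231.3]]
along n (mm) -36.2 up lean 43.0 lat 0.2
now [0.544  0.2103 0.2317] yaw 3.96 rows 4
[[-0.02, -0.0, 0.26], np.float64(-0.0)]
[[-0.02, -0.0, 0.26], np.float64(-0.0)]
[[-0.02, -0.0, 0.26], np.float64(-0.0)]
[[-0.02, -0.0, 0.26], np.float64(-0.0)]
rivet px pred [[265.37733752 185.39531113]] in crop [[426.14136264 146.26717792]]
eye 514 n [-0.908 -0.014  0.419] lean 24.8 sd 0.0005 signed dist tip,bottom,bend from surface mm [-7.7 11.6 17.3]
handle 683 n [-0.908 -0.015  0.418] lean 24.7 sd 0.0004 signed dist tip,bottom,bend from surface mm [-10.6   8.7  14.4]
```

View pics/wr20.png

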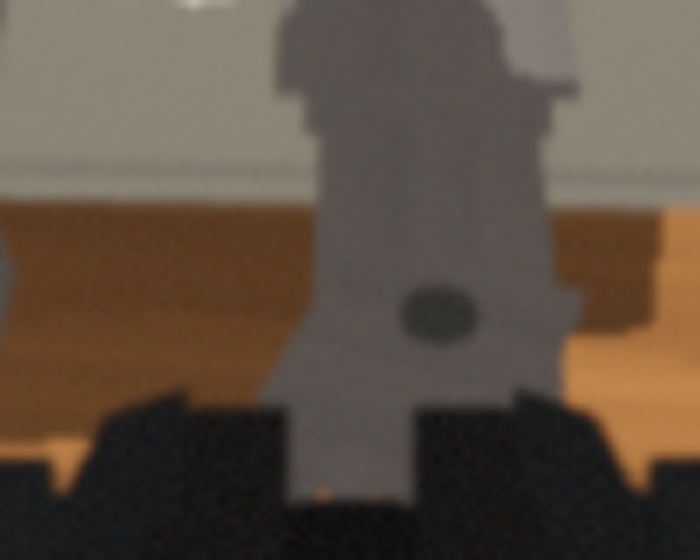

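Emit:
drive_tool([
  [[0.03,0,-0.03],0],
  [[0.03,0,-0.03],0],
  [[0.03,0,-0.03],0],
  [[0.03,0,-0.03],0],
  [[0.03,0,-0.03],0],
  [[0.03,0,-0.03],0],
  [[0,0,0],0],
  [[0,0,0],0],
])

```text
clock: 21.5
ee_pos: [0.5332, 0.2095, 0.2424]
orientation: [-0.035, 0.999, -0.0, -0.0]
wrist_force: [0.6, 0.2, -1.1]
opening: 0.0095
```

```bash
python3 look.py wr21 .55 .21 .17; python3 rel.py wr21; python3 -c "
from h import *
w=load('wrist'); save('wr21f',w['color'],None,1.5)"
```

```text
21.55 [0.5332 0.2095 0.2424] 3.96 F [ 0.05 -0.46 -1.86] M [0.032 0.089 0.038]
tip [0.5485 0.2103 0.1984] tip-H [-14.5  -0.9  66.8] px hole [[254.3 217.6]] px tip [[254.5 231.3]]
along n (mm) -51.3 up lean 45.3 lat 0.1
now [0.5332 0.2095 0.2424] yaw 3.96 rows 4
[[-0.07, -0.0, 0.3], np.float64(-0.0)]
[[-0.07, -0.0, 0.3], np.float64(-0.0)]
[[-0.07, -0.0, 0.3], np.float64(-0.0)]
[[-0.07, -0.0, 0.3], np.float64(-0.0)]
rivet px pred [[264.8884289  193.49468332]] in crop [[422.71900229 202.96278327]]
eye 303 n [-0.927  0.374 -0.015] lean -0.9 sd 0.0002 signed dist tip,bottom,bend from surface mm [-15.5   1.   15.2]
handle 555 n [-0.055  0.001  0.999] lean 86.9 sd 0.0013 signed dist tip,bottom,bend from surface mm [-195.7 -187.6 -205.6]
```

View pics/wr21f.png

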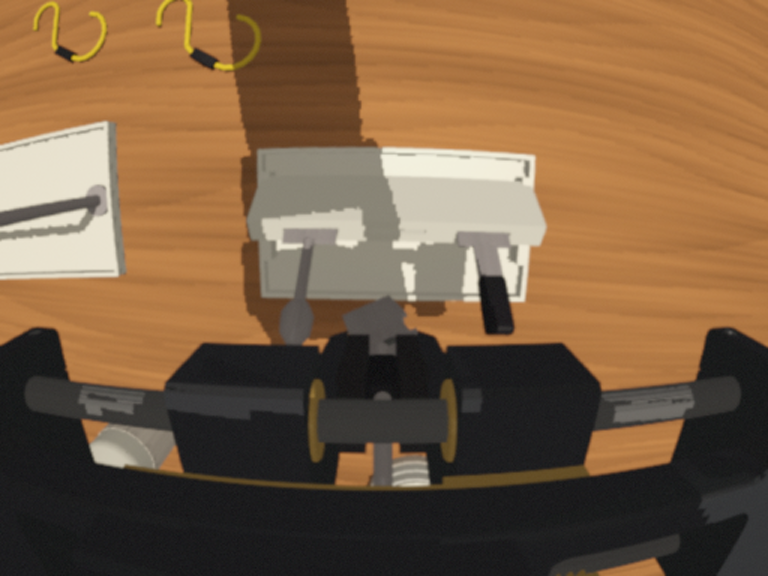

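```bash
python3 - <<'E'
from h import *
w=snap('wrist'); save('wr22',w['color'],(205,305,180,260),7); P=fcloud(w); st=ctrl.state(); T=R.from_quat(st['orientation']).as_matrix(); S=(P-st['ee_pos'])@T
for u,v in [(255,200),(250,205),(245,210),(255,210),(265,210),(270,215),(255,220),(255,226),(255,230),(255,234)]: print(u,v,S[v,u].round(4),P[v,u].round(4))
s=snap('scene'); save('sc22',s['color'],(280,420,60,220),4)
t=snap('top'); save('top22',t['color'],(110,235,170,260),6)
E
```

```text
255 200 [-0.0255  0.0004  0.1521] [0.5586 0.2116 0.0903]
250 205 [-0.0276 -0.0047  0.1415] [0.561  0.2067 0.1009]
245 210 [-0.0305 -0.0096  0.1341] [0.5642 0.202  0.1083]
255 210 [-0.0272  0.0003  0.1246] [0.5602 0.2117 0.1178]
265 210 [-0.0245  0.0096  0.1167] [0.5569 0.2208 0.1257]
270 215 [-0.0246  0.0136  0.1031] [0.5567 0.2247 0.1393]
255 220 [-0.0289  0.0003  0.102 ] [0.562  0.2118 0.1404]
255 226 [-0.0271  0.0002  0.0833] [0.5602 0.2116 0.1591]
255 230 [-0.0148  0.0001  0.0452] [0.548  0.2107 0.1972]
255 234 [-0.0168  0.0001  0.0429] [0.55   0.2108 0.1995]
```

View pics/wr22.png

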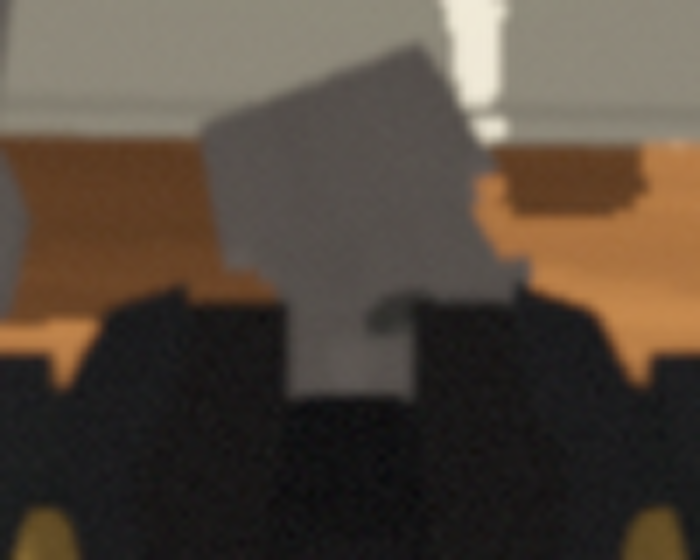

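View pics/sc22.png

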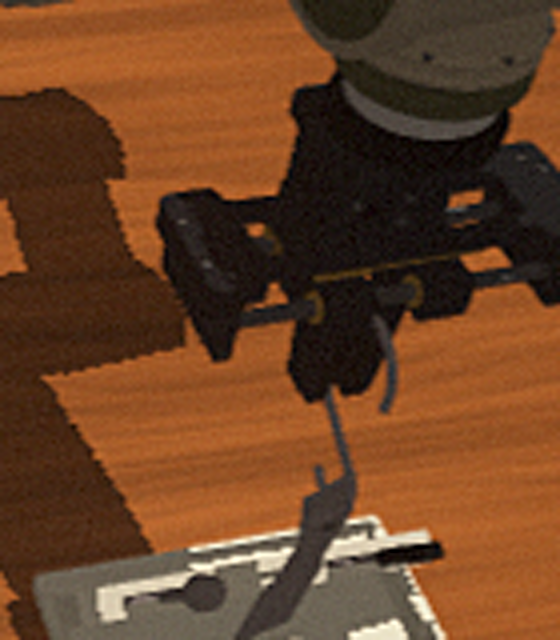

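Emit:
drive_tool([
  [[0,0,-0.05],0],
  [[0,0,-0.1],0],
  [[0,0,-0.15],0],
  [[0,0,-0.2],0],
  [[0,0,-0.2],0],
  [[0,0,-0.2],0],
  [[0,0,-0.2],0],
  [[0,0,-0.2],0],
  [[0,0,-0.15],0],
  [[0,0,-0.1],0],
  [[0,0,-0.05],0],
  [[0,0,0],0],
])

```text
clock: 23.2
ee_pos: [0.5332, 0.2095, 0.3384]
orientation: [-0.035, 0.999, -0.0, -0.0]
wrist_force: [-0.5, -0.1, -1.7]
opening: 0.0091
```

```bash
python3 - <<'E'
from h import *
w=snap('wrist'); save('wr23',w['color'],(180,330,150,260),5); P=fcloud(w); st=ctrl.state(); print(st['ee_pos'],st['wrist_force']);T=R.from_quat(st['orientation']).as_matrix(); S=(P-st['ee_pos'])@T
m=(S[...,2]>.05)&(S[...,2]<.22)&(abs(S[...,1])<.05)&(S[...,0]<.02)&(S[...,0]>-.08)
p=S[m]; k=np.argsort(p[:,2])
for i in k[::max(1,len(k)//12)]: print(p[i].round(4))
s=snap('scene'); save('sc23',s['color'],(280,420,30,210),3.3)
E
```

```text
[0.53316874 0.20948528 0.33824049] [-0.35642021  0.37207388 -1.93627054]
[-0.03    0.0057  0.069 ]
[-0.0319  0.002   0.0904]
[-0.0346  0.0133  0.1115]
[-0.0387 -0.0102  0.122 ]
[-0.0372  0.0023  0.1292]
[-0.0386 -0.0047  0.1359]
[-0.0414 -0.0213  0.1432]
[-0.0373  0.0099  0.1507]
[-0.0426 -0.0256  0.1591]
[-0.0386  0.0082  0.168 ]
[-0.0444 -0.0294  0.178 ]
[-0.0425 -0.0078  0.1911]
[-0.0251 -0.0446  0.2145]
```

View pics/wr23.png

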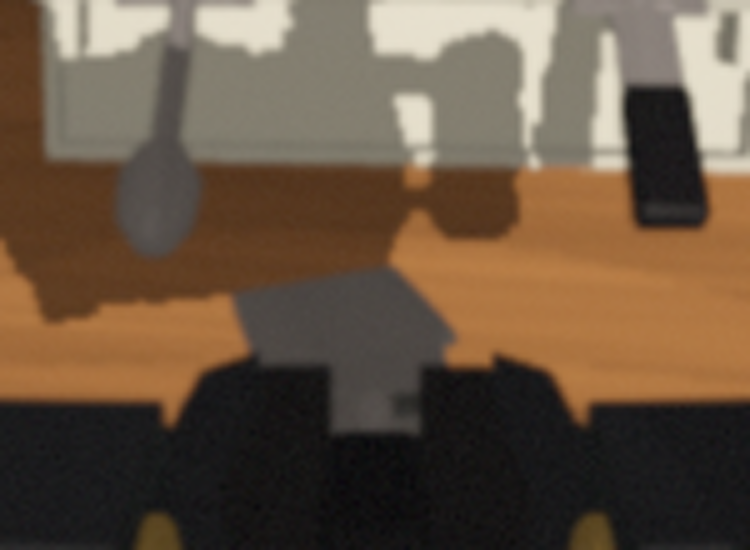

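View pics/sc23.png

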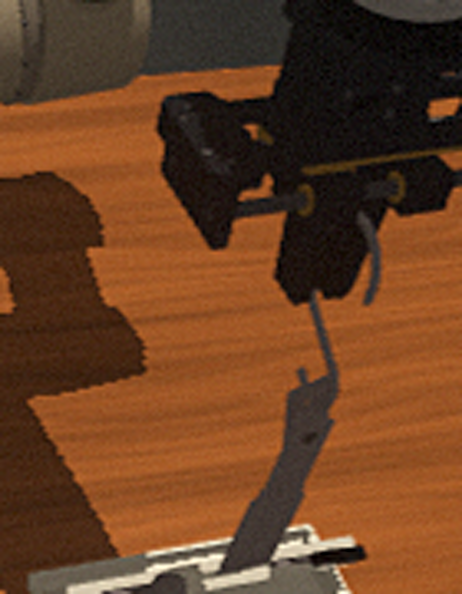

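Emit:
drive_tool([
  [[0.07,0,-0.05],0],
  [[0.14,0,-0.05],0],
  [[0.21,0,-0.05],0],
  [[0.28,0,-0.05],0],
  [[0.32,0,-0.05],0],
  [[0.32,0,-0.05],0],
  [[0.32,0,0],0],
  [[0.28,0,0],0],
  [[0.21,0,0],0],
  [[0.14,0,0],0],
  [[0.07,0,0],0],
  [[0,0,0],0],
])

```text
clock: 24.8
ee_pos: [0.3919, 0.1997, 0.3565]
orientation: [-0.035, 0.999, 0.0, 0.0]
wrist_force: [0.4, -0.5, -1.3]
opening: 0.0098
```

```bash
python3 -c "
from h import *
print(ctrl.state()['wrist_force'])
s=snap('scene'); save('sc24',s['color'],(200,420,20,220),3)
plan([.392,-.18,.30],None,.019)"
```

```text
[ 0.40492706 -0.51599335 -1.27903721]
now [0.3921 0.1997 0.3565] yaw 3.95 rows 21
[[0.02, -0.3, 0.04], np.float64(-0.0)]
[[0.02, -0.3, 0.04], np.float64(-0.0)]
[[0.02, -0.3, 0.04], np.float64(-0.0)]
[[0.02, -0.3, 0.04], np.float64(-0.0)]
[[0.02, -0.3, 0.04], np.float64(-0.0)]
[[0.02, -0.3, 0.04], np.float64(-0.0)]
[[0.02, -0.3, 0.04], np.float64(-0.0)]
[[0.02, -0.3, 0.04], np.float64(-0.0)]
[[0.02, -0.3, 0.04], np.float64(-0.0)]
[[0.02, -0.3, 0.04], np.float64(-0.0)]
[[0.02, -0.3, 0.04], np.float64(-0.0)]
[[0.02, -0.3, 0.04], np.float64(-0.0)]
[[0.02, -0.3, 0.04], np.float64(-0.0)]
[[0.02, -0.3, 0.04], np.float64(-0.0)]
[[0.02, -0.3, 0.04], np.float64(-0.0)]
[[0.02, -0.3, 0.04], np.float64(-0.0)]
[[0.02, -0.3, 0.04], np.float64(-0.0)]
[[0.02, -0.3, 0.04], np.float64(-0.0)]
[[0.02, -0.3, 0.04], np.float64(-0.0)]
[[0.02, -0.3, 0.04], np.float64(-0.0)]
[[0.02, -0.3, 0.04], np.float64(-0.0)]
```

View pics/sc24.png

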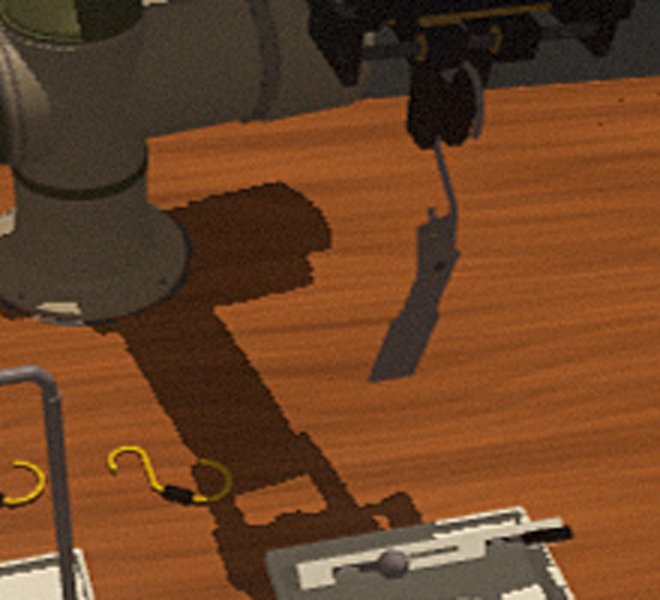

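Emit:
drive_tool([
  [[0.01,-0.1,0],0],
  [[0.01,-0.2,0.02],0],
  [[0.02,-0.3,0.05],0],
  [[0.03,-0.4,0.05],0],
  [[0.03,-0.45,0.06],0],
  [[0.03,-0.45,0.06],0],
  [[0.03,-0.45,0.06],0],
  [[0.03,-0.45,0.06],0],
  [[0.03,-0.45,0.06],0],
  [[0.03,-0.45,0.06],0],
  [[0.03,-0.45,0.06],0],
  [[0.03,-0.45,0.06],0],
])

```text
clock: 26.35
ee_pos: [0.392, -0.0784, 0.3203]
orientation: [-0.034, 0.999, -0.0, -0.0]
wrist_force: [0.6, 0.9, -2.2]
opening: 0.0093
```

Emit:
drive_tool([
  [[0.03,-0.43,0.06],0],
  [[0.03,-0.4,0.06],0],
  [[0.03,-0.35,0.06],0],
  [[0.02,-0.25,0.05],0],
  [[0.01,-0.18,0.04],0],
  [[0.01,-0.1,0.03],0],
  [[0,-0.05,0],0],
  [[0,0,0],0],
  [[0,0,0],0],
  [[0,0,0],0],
  [[0,0,0],0],
  [[0,0,0],0],
])

```text
clock: 27.85
ee_pos: [0.392, -0.1827, 0.3025]
orientation: [-0.035, 0.999, -0.0, 0.0]
wrist_force: [0.2, -0.1, -2.5]
opening: 0.0092
```

```bash
python3 -c "
from h import *
st=ctrl.state(); print(st['ee_pos'],st['wrist_force'])
s=snap('scene'); save('sc25',s['color'],(60,280,20,220),3); snap('top')
w=snap('wrist'); save('wr25',w['color'],(150,400,120,320),3)
plan([.392,-.18,.283],None,.019)"
cat > hk.py <<'E'
from hook import *
st=ctrl.state(); g=st['ee_pos']+[0,0,.019]; yaw=yaw_of(R.from_quat(st['orientation']).as_matrix()); T=R.from_quat(st['orientation']).as_matrix()
q=load('scene'); C=cloud(q).reshape(-1,3); col=q['color'].reshape(-1,3).astype(int)
e=C-g; m=(abs(e[:,1])<.012)&(e[:,0]>-.02)&(e[:,0]<.075)&(e[:,2]>-.065)&(e[:,2]<.045)
m&=(e[:,2]<-.03)|(e[:,0]>.025); m&=(col[:,0]-col[:,2]<45)
b,h,r,_=fit(C[m],g,yaw); k=abs(r)<3
print(m.sum(),k.sum(),b.x.round(2),'rms',r[k].std()); print(((hp(b.x,g,yaw,PTS)-st['ee_pos'])@T).round(4))
p=C[m&(e[:,0]>.02)&(e[:,2]>-.03)]; print('open end lowest z',p[:,2].min() if len(p) else None, 'x max',p[:,0].max() if len(p) else None, 'top z',p[:,2].max() if len(p) else None)
E
python3 hk.py
```

```text
[ 0.39197239 -0.18274595  0.30251639] [ 0.23398471 -0.12475896 -2.4679786 ]
now [ 0.392  -0.1828  0.3025] yaw 3.96 rows 2
[[-0.0, 0.02, 0.16], np.float64(-0.0)]
[[-0.0, 0.02, 0.16], np.float64(-0.0)]
136 103 [-0.74  1.68  5.29  5.11 -0.5   0.41] rms 1.1043208763288292
[[-0.0129  0.0012  0.0396]
 [-0.0308  0.0012  0.0472]
 [-0.0462  0.0015  0.0287]
 [-0.0209  0.0022 -0.0629]]
open end lowest z 0.2918113855887609 x max 0.4430637967537429 top z 0.3656039702691485
```

View pics/sc25.png

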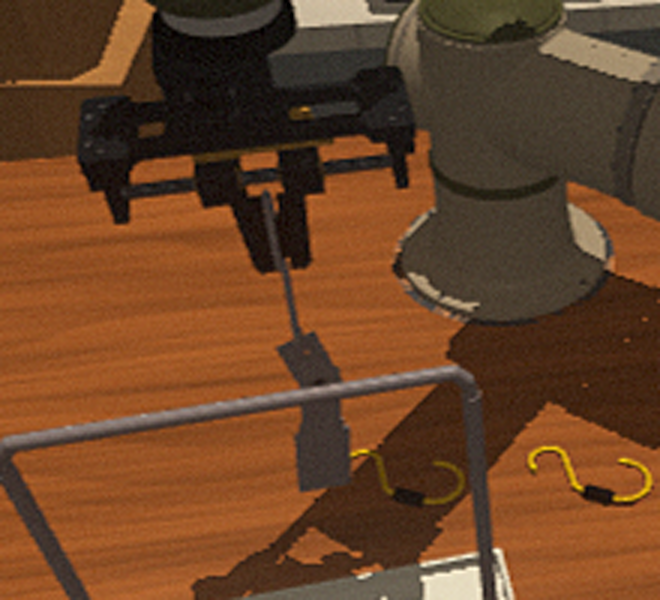

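View pics/wr25.png

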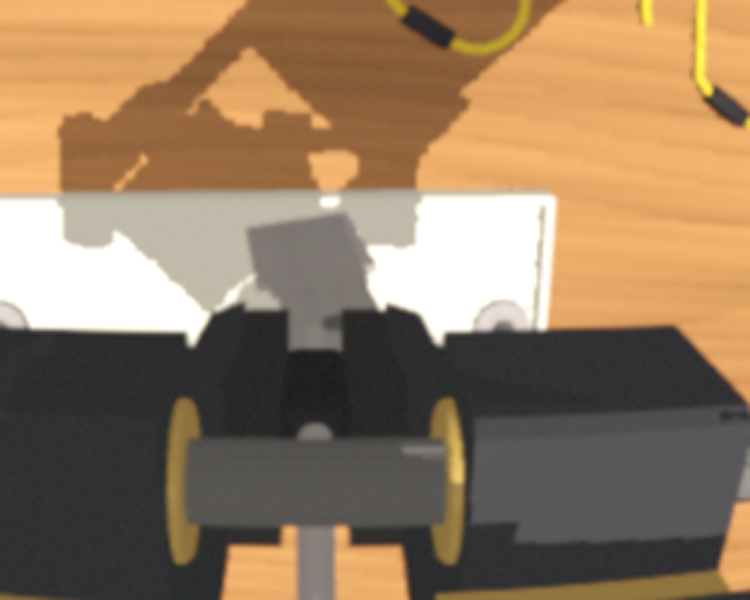

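Emit:
drive_tool([
  [[0,0,0.1],0],
  [[0,0,0.15],0],
  [[0,0,0.05],0],
  [[-0.06,0,0],0],
  [[-0.12,0,0],0],
  [[-0.18,0,0],0],
  [[-0.18,0,0],0],
  [[-0.12,0,0],0],
  [[-0.06,0,0],0],
  [[0,0,0],0],
  [[0,0,0],0],
])

```text
clock: 29.38
ee_pos: [0.4349, -0.1798, 0.2845]
orientation: [-0.034, 0.999, -0.0, -0.0]
wrist_force: [-0.5, 0.5, -2.4]
opening: 0.0093
```

```bash
python3 -c "
from h import *
st=ctrl.state(); print(st['ee_pos'],st['wrist_force'])
s=snap('scene'); save('sc26',s['color'],(100,250,60,200),4.2)
plan([.488,-.182,.285],None,.019)"
python3 hk.py
```

```text
[ 0.43491393 -0.1798248   0.28454538] [-0.48789244  0.53229917 -2.39968034]
now [ 0.4349 -0.1798  0.2846] yaw 3.95 rows 3
[[-0.29, -0.03, -0.0], np.float64(-0.0)]
[[-0.29, -0.03, -0.0], np.float64(-0.0)]
[[-0.29, -0.03, -0.0], np.float64(-0.0)]
127 99 [-0.08 -3.83  3.83  5.66 -0.13  6.8 ] rms 1.139336622741729
[[-0.0141 -0.003   0.041 ]
 [-0.0319 -0.001   0.0484]
 [-0.0471  0.001   0.0298]
 [-0.021  -0.0008 -0.0616]]
open end lowest z 0.27368156144941114 x max 0.5098546269274435 top z 0.3477737285780545
```

View pics/sc26.png

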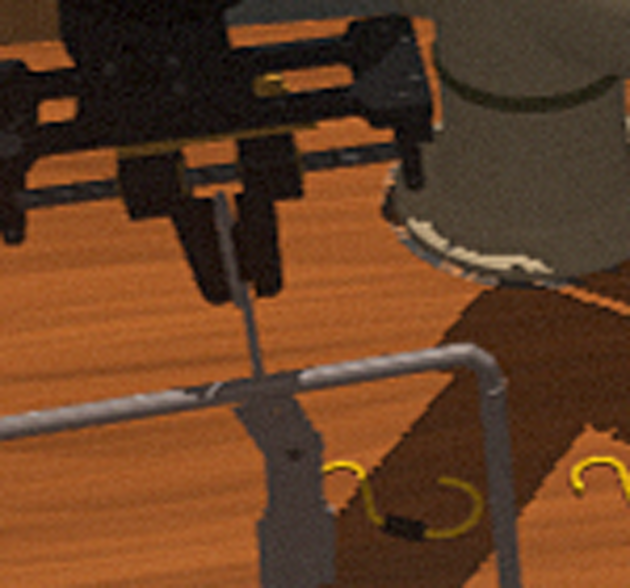

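Emit:
drive_tool([
  [[-0.08,-0.01,0],0],
  [[-0.14,-0.02,0],0],
  [[-0.18,-0.03,0],0],
  [[-0.18,-0.03,0],0],
  [[-0.15,0,0],0],
  [[-0.1,0,0],0],
  [[-0.05,0,0],0],
  [[0,0,0],0],
  [[0,0,0],0],
])

```text
clock: 30.55
ee_pos: [0.488, -0.1815, 0.2846]
orientation: [-0.034, 0.999, -0.0, 0.0]
wrist_force: [-0.0, 0.4, -1.7]
opening: 0.0092
```

```bash
python3 -c "
from h import *
st=ctrl.state(); print(st['ee_pos'],st['wrist_force'])
s=snap('scene'); save('sc27',s['color'],(100,250,80,220),4.2); t=snap('top'); save('top27',t['color'],(270,450,170,265),4.4)
plan([.488,-.182,.2363],None,.008)"
python3 hk.py
```

```text
[ 0.48795841 -0.18153736  0.28458127] [-0.03415562  0.35074246 -1.66002311]
now [ 0.4879 -0.1816  0.2846] yaw 3.95 rows 7
[[-0.0, -0.0, 0.11], np.float64(-0.0)]
[[-0.0, -0.0, 0.11], np.float64(-0.0)]
[[-0.0, -0.0, 0.11], np.float64(-0.0)]
[[-0.0, -0.0, 0.11], np.float64(-0.0)]
[[-0.0, -0.0, 0.11], np.float64(-0.0)]
[[-0.0, -0.0, 0.11], np.float64(-0.0)]
[[-0.0, -0.0, 0.11], np.float64(-0.0)]
209 125 [-0.68  4.84  4.56  5.61  0.31 -4.05] rms 1.1083259875791371
[[-0.0135  0.0046  0.0403]
 [-0.0314  0.0035  0.0477]
 [-0.0466  0.0022  0.0291]
 [-0.0206  0.0029 -0.0623]]
open end lowest z 0.28761586266644323 x max 0.5398598281414434 top z 0.3473896189139664
```

View pics/sc27.png

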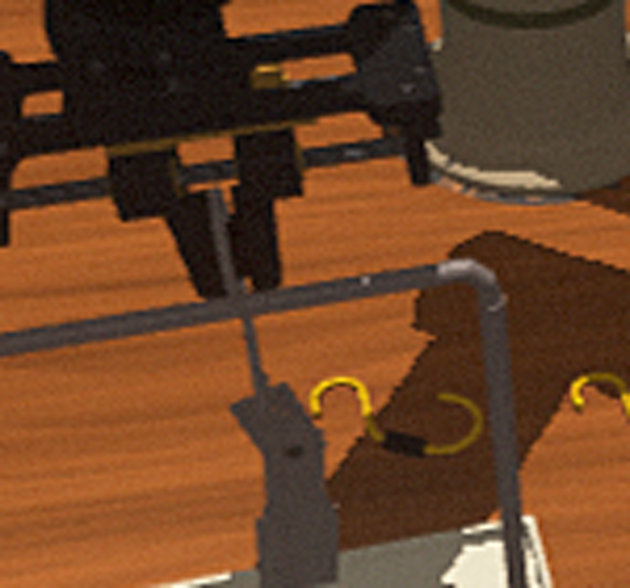

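Emit:
drive_tool([
  [[0,0,0.05],0],
  [[0,0,0.1],0],
  [[0,0,0.12],0],
  [[0,0,0.12],0],
  [[0,0,0.12],0],
  [[0,0,0.11],0],
  [[0,0,0.07],0],
  [[0,0,0.04],0],
  [[0,0,0],0],
  [[0,0,0],0],
])

```text
clock: 31.9
ee_pos: [0.4882, -0.1816, 0.2409]
orientation: [-0.035, 0.999, -0.0, 0.0]
wrist_force: [0.4, 0.3, -1.3]
opening: 0.0087
```

```bash
python3 -c "
from h import *
import time
st=ctrl.state(); print(st['ee_pos'],st['wrist_force'],st['moment'])
s=snap('scene'); save('sc28',s['color'],(100,250,100,240),4.2); w=snap('wrist'); save('wr28',w['color'],None,1.5)
print(ctrl.state()['wrist_force'])"
python3 hk.py
```

```text
[ 0.48817613 -0.1815778   0.24091065] [ 0.37057466  0.25482593 -1.32975805] [ 0.05874028 -0.03497389  0.012276  ]
[-0.20638675  0.29972812 -1.69941719]
181 109 [-0.21  5.76  3.62  6.04 -0.43 -4.89] rms 1.0637564474026109
[[-0.0144  0.0046  0.0411]
 [-0.0323  0.0031  0.0483]
 [-0.0474  0.0018  0.0296]
 [-0.0207  0.0039 -0.0615]]
open end lowest z 0.22989191974214043 x max 0.5392825643285442 top z 0.30405903577452487
```

View pics/sc28.png

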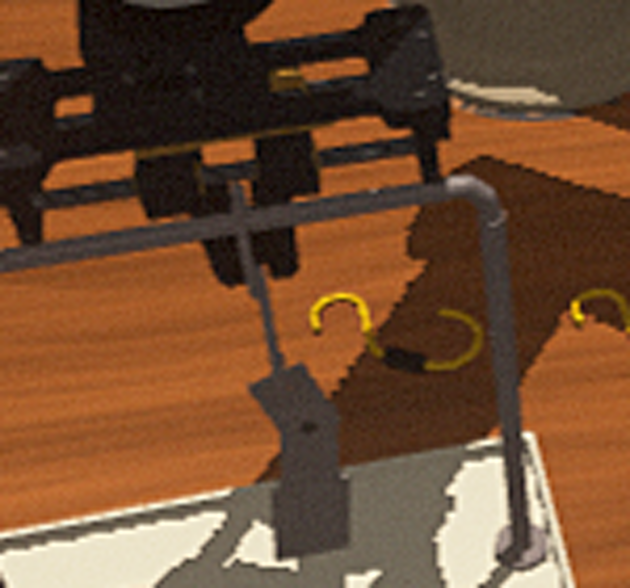

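View pics/wr28.png

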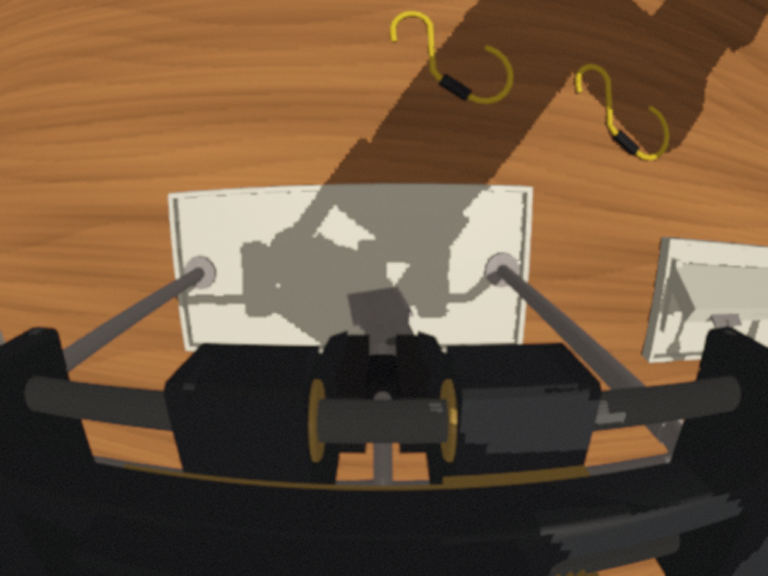

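Emit:
drive_tool([
  [[0,0,0.02],0],
  [[0,0,0.02],0],
  [[0,0,0.02],0],
  [[0,0,0],0],
  [[0,0,0],0],
])

```text
clock: 32.62
ee_pos: [0.4881, -0.1816, 0.2371]
orientation: [-0.035, 0.999, -0.0, 0.0]
wrist_force: [0.4, -0.4, -1.4]
opening: 0.009
```

Emit:
drive_tool([
  [[0,0,0.012],0],
  [[0,0,0],0],
  [[0,0,0],0],
])

```text
clock: 33.0
ee_pos: [0.4882, -0.1816, 0.2365]
orientation: [-0.035, 0.999, -0.0, 0.0]
wrist_force: [0.3, -0.4, -1.9]
opening: 0.0093
```

Emit:
drive_tool([
  [[0,0,0.015],0],
  [[0,0,0],0],
  [[0,0,0],0],
])

```text
clock: 33.38
ee_pos: [0.4884, -0.1817, 0.236]
orientation: [-0.035, 0.999, -0.0, 0.001]
wrist_force: [1.7, 1.0, 4.6]
opening: 0.0096
```

Emit:
drive_tool([
  [[0,0,0.015],0],
  [[0,0,0],0],
  [[0,0,0],0],
])

```text
clock: 33.75
ee_pos: [0.4888, -0.1818, 0.2356]
orientation: [-0.035, 0.999, -0.001, 0.001]
wrist_force: [2.4, 0.4, 8.3]
opening: 0.0086
```

```bash
python3 -c "
from h import *
st=ctrl.state(); print(st['ee_pos'],st['wrist_force'],st['moment'])
s=snap('scene'); t=snap('top'); save('top29',t['color'],(270,450,170,265),4.4)
C=cloud(s).reshape(-1,3); y=C[:,1]
rx=.4995-.0763*y
print('scene max z near hook top', np.sort(C[(abs(C[:,0]-.511)<.012)&(abs(y+.181)<.006)&(C[:,2]<.33)][:,2])[-8:].round(4), 'rail elsewhere', np.sort(C[(abs(C[:,0]-rx)<.01)&(abs(y+.14)<.02)&(C[:,2]<.31)][:,2])[-40:-1:8].round(4))
"
```

```text
[ 0.48876886 -0.18176647  0.23564922] [2.43569567 0.35458295 8.26274192] [ 0.17178746 -0.48433633 -0.04120472]
scene max z near hook top [0.326  0.3266 0.3269 0.3271 0.3274 0.3275 0.3276 0.3284] rail elsewhere [0.294  0.2943 0.2947 0.2953 0.3071]
```

Emit:
drive_tool([
  [[0,0,-0.01],0],
  [[0,0,-0.006],0],
  [[0,0,0],0],
  [[0,0,0],0],
])

```text
clock: 34.35
ee_pos: [0.4884, -0.1817, 0.2359]
orientation: [-0.035, 0.999, -0.0, 0.001]
wrist_force: [2.3, 0.1, 6.3]
opening: 0.0093
```

Emit:
drive_tool([
  [[0,0,-0.01],0],
  [[0,0,0],0],
  [[0,0,0],0],
])

```text
clock: 34.72
ee_pos: [0.4881, -0.1815, 0.2361]
orientation: [-0.035, 0.999, 0.0, -0.0]
wrist_force: [1.1, 0.7, 3.2]
opening: 0.0092
```

Nearly unloaded with the bow on the rail; releasing gently.

Emit:
drive_tool([
  [[0,0,-0.005],0],
  [[0,0,0],0],
  [[0,0,0],0],
  [[0,0,0],0],
  [[0,0,0],0],
], claw=0.4, grip_force=10)

```text
clock: 35.35
ee_pos: [0.4881, -0.1815, 0.2364]
orientation: [-0.035, 0.999, 0.0, -0.0]
wrist_force: [0.2, -0.2, 0.9]
opening: 0.0351
```

```bash
python3 -c "
from h import *
st=ctrl.state(); print(st['ee_pos'],st['wrist_force'],st['opening'])
s=snap('scene'); save('sc30',s['color'],(100,250,100,240),4.2); w=snap('wrist'); save('wr30',w['color'],(150,400,150,350),3)"
```

```text
[ 0.48808494 -0.18154941  0.23640865] [ 0.16244314 -0.18856724  0.91181557] 0.035051577698537936
```

View pics/sc30.png

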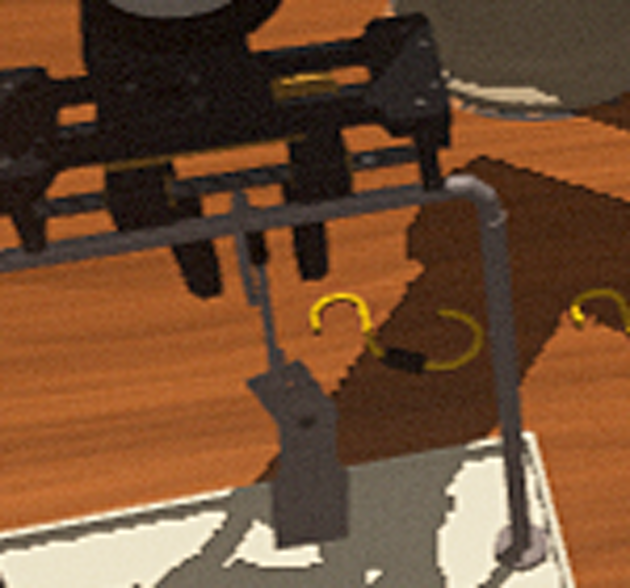

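View pics/wr30.png

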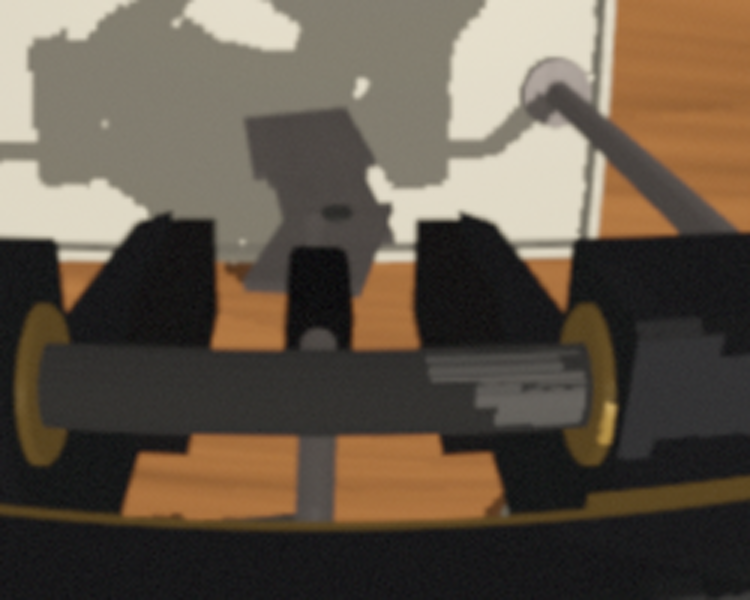

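Emit:
drive_tool([
  [[0,0,0],0],
  [[0,0,0],0],
  [[0,0,0],0],
  [[0,0,0],0],
  [[0,0,-0.1],0],
  [[0,0,-0.3],0],
  [[0,0,-0.4],0],
  [[0,0,-0.5],0],
  [[0,0,-0.5],0],
  [[0,0,-0.3],0],
  [[0,0,0],0],
  [[0,0,0],0],
], claw=1)

```text
clock: 36.95
ee_pos: [0.4879, -0.1814, 0.3616]
orientation: [-0.035, 0.999, 0.0, -0.001]
wrist_force: [-0.1, -0.7, -0.3]
opening: 0.0882
```

```bash
python3 - <<'E'
from hook import *
st=ctrl.state(); print(st['ee_pos'],st['wrist_force'],st['opening'])
s=snap('scene'); save('sc31',s['color'],(100,250,100,240),4.2); w=snap('wrist'); save('wr31',w['color'],None,1.5); t=snap('top'); save('top31',t['color'],(100,450,80,330),2)
C=cloud(s).reshape(-1,3); y=C[:,1]
m=(abs(y+.182)<.03)&(C[:,0]>.46)&(C[:,0]<.56)&(C[:,2]>.03)&(C[:,2]<.31)
p=C[m]
for z in np.arange(.045,.305,.012):
    k=abs(p[:,2]-z)<.006
    if k.sum(): print(round(z,3),k.sum(),'x',p[k][:,0].min().round(4),p[k][:,0].max().round(4),'y',p[k][:,1].min().round(4),p[k][:,1].max().round(4))
E
```

```text
[ 0.48792533 -0.18144711  0.3616438 ] [-0.06526483 -0.73700184 -0.34102081] 0.0881669950002768
0.045 18 x 0.5077 0.5119 y -0.2052 -0.1683
0.057 56 x 0.5066 0.5142 y -0.2041 -0.1669
0.069 51 x 0.5075 0.5154 y -0.2047 -0.1653
0.081 51 x 0.5082 0.5165 y -0.2022 -0.1637
0.093 63 x 0.5084 0.5155 y -0.2005 -0.1617
0.105 57 x 0.509 0.516 y -0.1984 -0.1605
0.117 50 x 0.51 0.5151 y -0.1941 -0.1631
0.129 43 x 0.5106 0.5168 y -0.1901 -0.1624
0.141 48 x 0.5108 0.5163 y -0.1881 -0.1617
0.153 47 x 0.5084 0.5163 y -0.1863 -0.1581
0.165 72 x 0.5066 0.5167 y -0.1905 -0.159
0.177 42 x 0.5093 0.5149 y -0.1927 -0.1631
0.189 58 x 0.4975 0.5311 y -0.1947 -0.1656
0.201 21 x 0.5 0.5326 y -0.1806 -0.168
0.213 22 x 0.5184 0.5303 y -0.1815 -0.1767
0.225 32 x 0.4969 0.5194 y -0.1821 -0.1771
0.237 20 x 0.4878 0.4981 y -0.1819 -0.1772
0.249 16 x 0.4841 0.4937 y -0.1824 -0.1748
0.261 21 x 0.4876 0.5374 y -0.1819 -0.1747
0.273 21 x 0.4817 0.5387 y -0.1805 -0.1755
0.285 77 x 0.4874 0.5361 y -0.2113 -0.1532
0.297 168 x 0.4974 0.5298 y -0.2119 -0.1522
```

View pics/sc31.png

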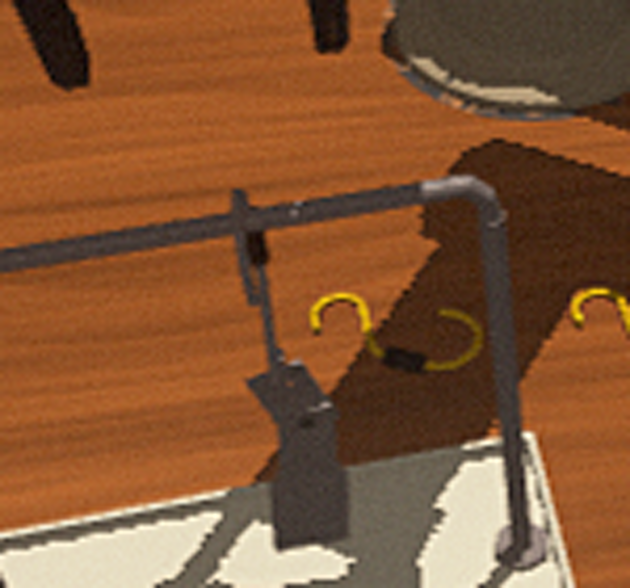

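View pics/wr31.png

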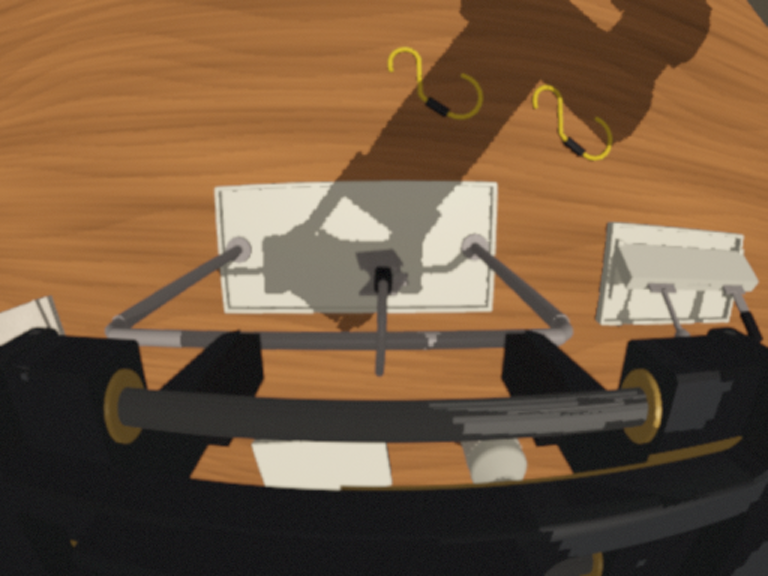

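View pics/top31.png

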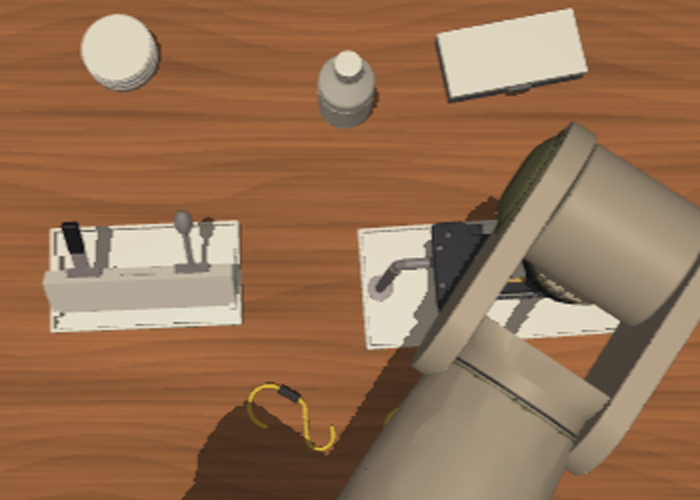

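Emit:
drive_tool([
  [[0,0,-0.2],0],
  [[0,0,-0.2],0],
  [[0,0,0],0],
  [[0,0,0],0],
  [[0,0,0],0],
  [[0,0,0],0],
  [[0,0,0],0],
  [[0,0,0],0],
  [[0,0,0],0],
  [[0,0,0],0],
  [[0,0,0],0],
  [[0,0,0],0],
])

```text
clock: 38.6
ee_pos: [0.4881, -0.1815, 0.3865]
orientation: [-0.035, 0.999, -0.0, 0.0]
wrist_force: [1.1, 0.2, 0.2]
opening: 0.0882
```

```bash
python3 - <<'E'
from h import *
a=ctrl.snapshot('scene'); 
for i in range(3): b=ctrl.snapshot('scene')
def f(s):
    C=cloud(s).reshape(-1,3); m=(abs(C[:,1]+.182)<.03)&(C[:,0]>.46)&(C[:,0]<.56)&(C[:,2]>.03)&(C[:,2]<.18); return C[m].mean(0).round(4),m.sum()
print(f(a),f(b)); save('sc32',b['color'],(130,220,120,240),5)
st=ctrl.state(); print(st['clock'],st['ee_pos'],st['wrist_force'])
E
```

```text
(array([ 0.5139, -0.1781,  0.1128]), np.int64(620)) (array([ 0.5139, -0.1781,  0.1127]), np.int64(617))
38.8 [ 0.48812032 -0.18153165  0.38644763] [ 0.29627087  0.6123489  -0.51331389]
```

View pics/sc32.png

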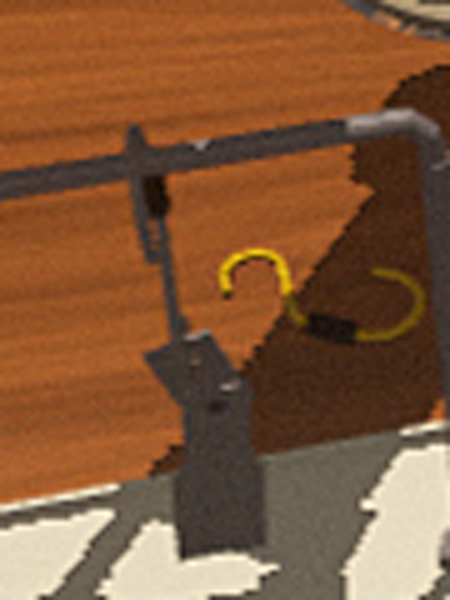

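The hook hangs on the rail (bow top at about (137,130) in the crop). The spatula hangs still from its eye, the hole at about (195,360), and the gripper is clear. Handing in.

```bash
python3 -c "
from cell import ctrl
print(ctrl.sign_off())"
```

```text
the job is handed in; nothing more can be done
None
```

I threaded the S-hook through the spatula's hanging eye and lifted the spatula out on it. I then hung the hook back on the rail with the spatula on it and handed the job in at about 39 s.

**Threading and lift:** I took the hook off the rail by its sleeve and brought the tip up through the hole from the underside, along the eye's normal, watching it in the wrist camera. The spatula did not move while the tip went in. I lifted along the slot's lean, and the wrist force stayed around 2 N throughout. The eye stayed near the bow's tip until the spatula came free and settled lower in the bow.

**Last checks:**
- **Hook:** its upper bow is over the rail.
- **Spatula:** it hangs still, with less than 0.1 mm shift over 0.15 s. It leans about 7° from upright, sideways because of the swivelled eye.
- **Gripper:** it is open and clear, about 150 mm above where it released.
- **Bystanders:** in the pictures the spoon, scraper, bottle and yellow hooks are where they were.

**Doubts:**
- The position of the bow against the spatula during the lift in the slot was estimated from the fitted depth plane. It came out at tip about -12 mm and closed side about +8.6 mm in the spatula's x, inside the limits.
- Late fits of the hook's pose from the scene camera were a few mm off, because the eye got into the fit; I relied on the earlier fit and the wrist pictures.
- Setting the hook on the rail pressed it down with about 8 N for a moment, so I backed off before letting go.

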